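# Wedge the tube racks in the incubating shaker

## Robot

A 6-joint arm with a two-finger parallel gripper is mounted at the origin on the work surface. World frame = base frame: x ahead of the robot, y to its left, z up, the work surface at z = 0. Lengths are in m, angles in degrees, forces in N, time in s.
With the tool pointing down it reaches from about 0.3 to 0.85 m from the base axis. Payload 5.4 kg.
Tool frame: the origin (TCP) lies at the very end of the fingers, on their centre line; the grasp point (between the pads) lies 19 mm behind it; z points along the fingers, y is the line along which they close (so a half turn about z gives the same grasp; the last joint's range is limited). The gripper opens to 85 mm and grips with 20 to 120 N. Pads are 22 mm wide; open, the fingers measure 114 mm over their backs; the gripper's body (76 mm by 85 mm) begins 54 mm behind the grasp point. The pads swing forward as they close: fully open they stand 13 mm farther back than shut.
Start: joints at [-79.59, 9.076, 91.501, -0, 79.423, -12.038], TCP at [0.22, -0.531, 0.231] pointing down, gripper open.
Joint ranges: [-166.64, 166.64], [-54.1, 131.32], [10.49, 154.53], [-73.88, 253.88], [9.74, 151.15], [-171.62, 171.62]. Speed limits (degrees/s): [147.25, 147.25, 180, 180, 180, 180].

## Interface

Orientations are given as a 3x3 rotation matrix whose columns are the frame's x, y, z axes.
In Python, from cell import env gives the robot as it stands. The module is installed in compiled form; this text tells all that it offers.
- The arm moves only by the tool jog_arm, never from a script. Its arguments are lists of equal length, an entry for each row: "grip": the closure in counts, from 0 (fully open) to 255 (shut); "slide": the shift along the world's x, y, z in m, a list of three; "twist": the turn about the world's z in rad. In form: {"grip": [grip, ...], "slide": [[x, y, z], ...], "twist": [twist, ...]}. A call has 1 to 8 rows; each row shifts and turns the commanded pose from where the row before left it; what a row does not reach is not made up. A row lasts 1/10 s, in which the tool goes at most 50 mm and 8.59 degrees, less where a joint would pass 70% of its speed; a pose out of reach is approached as far as the arm can. A call with a gripper value outside its range is refused whole. The fingers move at their own pace and stop on an object; "squeeze" is the grip in N (left out, the last holds). Time passes only in rows, so rows that do not move let the fingers close. It gives the time, the measured TCP pose, the force, the opening and the grip force at its end, in the units of the state.
- env.observe(): the state, without advancing time (a new reading comes with each control period).
- env.get_image(name): name is "scene" or "top" or "wrist"; returns the picture (480x640x3 uint8, red, green, blue); there is no depth.
- env.get_calibration(name): a dict with "camera_matrix" (3x3 intrinsics, pixels), "view" (4x4, takes a point from world to camera coordinates); the wrist camera has in their place "tool_from_camera" (4x4, takes a point from camera to tool coordinates, whose origin is the TCP and whose axes are the flange's). Camera axes: x right, y up, looking along -z (the intrinsics and any distortion apply to the point x, -y, -z); pixel columns grow to the right and rows downward; lengths in m; the calibration is good to about 2 mm. A picture is of the moment at which its call begins: read the wrist's pose just before it. get_calibration takes no time and is no camera call.
- env.finish_job(): hands the job in; it is judged then, once.
The state is a dict: "time": time; "joint_positions": joint angles; "qd": joint speeds; "tau": joint torques, N m; "tool_pos": TCP position; "eef_rot": TCP orientation; "wrist_force": force on the tool from outside, world axes, zero at the start; "ft_torque": the same for the moment, N m; "gripper_width": opening from 0.0 (shut) to 1.0 (fully open); "grip_force": force on a finger pad.
Only numpy, scipy, OpenCV 4.12 (cv2) and the standard library are available. Lean on these libraries where they do the work, as an engineer would, in place of code of your own. Each camera call takes 0.05 s, during which the arm holds its last target. There are 200 camera calls.

## Task

Get the incubating shaker ready to run: first stand the bottles left on its lid in the grey tray, then open the lid right up by its handle and wedge each tube rack with the one white spacer block that fills the gap left in front of it, set down flat on the platform, so that the rack cannot slide about; the gaps and the blocks look alike, so find the right block by feel. Leave the racks where they stand and the spare blocks on the blue liner, then shut the lid fully; do not disturb the things behind the shaker.

Things in the scene. Friction and masses are not known exactly. Their poses are not given: they have to be found in the camera images.
- shaker: white bench-top incubating shaker, fixed, 235 x 320 mm (x, y). Origin: centre of its underside; front (control panel) towards its own -x. In its frame, mm: chamber open at the top under the lid, inner faces of front wall x = -75, rear wall x = +75, sides y = -142 and +142; walls 8 thick, tops at z = 140; metal platform (chamber floor) at z = 75; control panel before the front wall, below z = 76
- bay0 (a point): a point of the shaker: on the platform, at the foot of the front wall's inner face, in the middle of the bay at the shaker's y = -88 mm. A bay runs 150 mm along x from front wall to rear wall, between two rails 50 mm apart, 6 mm thick, 15 mm high; there are three, 88 mm apart
- bay1 (a point): the same point of the middle bay (the shaker's y = 0)
- bay2 (a point): the same point of the bay at the shaker's y = +88 mm
- lid (a joint): clear lid of the shaker, hinged along its rear edge: 0 shut (flat), grows as the front edge swings up, 1.57 upright, stop at 1.75 rad. Stiff hinge: it stays where it is left; about 4 N at the handle moves it. Lid 170 x 308 x 8 mm, top face at z = 148 in the shaker's frame when shut
- lid_handle (a point): middle of the lid's steel handle bar, 10 mm thick, 110 mm long along the shaker's y, its axis 35 mm in front of the lid's front edge (when the lid is upright the bar is above its upper edge) and 205 mm from the hinge line. Free all round: pinch it from above with the fingertips, so that they clear the lid's edge as it turns
- lid_hinge (a point): middle of the lid's hinge line, which runs along the shaker's y; at x = +90, z = 144 mm in the shaker's frame
- tray: grey shallow tray, fixed, 200 x 150 x 30 mm high (x, y, z), walls and floor about 4 mm. Origin: centre of its underside
- liner: blue bench liner, fixed, 270 x 190 x 3 mm. Origin: centre of its underside. The blocks stand on it at the start
- rack_a: orange tube rack, blue caps, in one of the bays (may be absent), its rear end at the rear wall. 44 mm wide (y), 50 high (56 with caps), 0.35 kg, solid outside; length along x not marked, 105 to 121 mm, each rack different. Origin: underside, middle of its REAR end; it extends from there along its own -x, so the gap is between its front end and the front wall
- rack_b: green tube rack, white caps, in one of the bays (may be absent), its rear end at the rear wall. 44 mm wide (y), 50 high (56 with caps), 0.35 kg, solid outside; length along x not marked, 105 to 121 mm, each rack different. Origin: underside, middle of its REAR end; it extends from there along its own -x, so the gap is between its front end and the front wall
- rack_c: yellow tube rack, red caps, in one of the bays (may be absent), its rear end at the rear wall. 44 mm wide (y), 50 high (56 with caps), 0.35 kg, solid outside; length along x not marked, 105 to 121 mm, each rack different. Origin: underside, middle of its REAR end; it extends from there along its own -x, so the gap is between its front end and the front wall
- block_j: white plastic spacer block with a steel foot, on the liner, 44 mm wide (its y), 42 high (z), 140 g, lower edges bevelled 2 mm; thickness (its x) not marked: the five are 5 mm apart from 24 to 44 mm, in no told order. Origin: centre of its underside. The right block goes into a gap with about 2.5 mm of play in all, the next thicker is 2.5 mm too thick
- block_k: white plastic spacer block with a steel foot, on the liner, 44 mm wide (its y), 42 high (z), 140 g, lower edges bevelled 2 mm; thickness (its x) not marked: the five are 5 mm apart from 24 to 44 mm, in no told order. Origin: centre of its underside. The right block goes into a gap with about 2.5 mm of play in all, the next thicker is 2.5 mm too thick
- block_l: white plastic spacer block with a steel foot, on the liner, 44 mm wide (its y), 42 high (z), 140 g, lower edges bevelled 2 mm; thickness (its x) not marked: the five are 5 mm apart from 24 to 44 mm, in no told order. Origin: centre of its underside. The right block goes into a gap with about 2.5 mm of play in all, the next thicker is 2.5 mm too thick
- block_m: white plastic spacer block with a steel foot, on the liner, 44 mm wide (its y), 42 high (z), 140 g, lower edges bevelled 2 mm; thickness (its x) not marked: the five are 5 mm apart from 24 to 44 mm, in no told order. Origin: centre of its underside. The right block goes into a gap with about 2.5 mm of play in all, the next thicker is 2.5 mm too thick
- block_n: white plastic spacer block with a steel foot, on the liner, 44 mm wide (its y), 42 high (z), 140 g, lower edges bevelled 2 mm; thickness (its x) not marked: the five are 5 mm apart from 24 to 44 mm, in no told order. Origin: centre of its underside. The right block goes into a gap with about 2.5 mm of play in all, the next thicker is 2.5 mm too thick
- bottle_a: white reagent bottle (blue cap, white label), 56 mm in diameter, 105 mm high, 0.2 kg, standing on the lid (may be absent). Origin: centre of its underside. Its straight body reaches up to about 65 mm
- bottle_b: white reagent bottle (red cap, yellow label), 56 mm in diameter, 105 mm high, 0.2 kg, standing on the lid (may be absent). Origin: centre of its underside. Its straight body reaches up to about 65 mm
- beaker: glass beaker behind the shaker, a bystander
- timer: white bench timer behind the shaker, a bystander
- marker: marker pen behind the shaker, a bystander
Mind the look-alikes: they are no part of the job. What is shaped like the block_n but brown or orange is not meant.

How it is judged:
By the outcome, as a careful person would: the job done as asked, in the order asked, and still so for the second after the job is handed in, with the robot touching nothing.
Of rack_a, rack_b, rack_c only 2 to 3 are there at a start; the rules pass over those that are not, and their reading is None.
Of bottle_a, bottle_b only 1 to 2 are there at a start; the rules pass over those that are not, and their reading is None.
At some moment in a run one of block_j, block_k, block_m may be knocked a few centimetres aside while the robot is not near it.
It also fails if it takes over 210 s, if anything falls off the work surface, if the arm or the gripper's body presses on something with over 40 N, if the wrist force passes 120 N, or if a joint passes its speed limit or range.

## Working session

There is one attempt and no reset: what is moved stays moved. The work goes in short steps, Python scripts to look and compute and a tool call to move; the robot and the scene stay as the last step left them, time stands still between calls to the robot, and variables do not carry over. Pictures are saved under pics/ and viewed, at most 14 in all, crops included, and the job is handed in when it is done.

Besides the shell and the picture viewer there is one more tool, called after "Emit:" in YAML: its name, and indented under it one key for each argument. jog_arm: Moves the arm, as the interface text tells. Its arguments: {"type":"object","properties":{"grip":{"type":"array"},"slide":{"type":"array"},"twist":{"type":"array"},"squeeze":{"type":"number"}},"required":["grip","slide","twist"]}

```bash
mkdir -p pics
cat > h.py <<'E'
import numpy as np, cv2
from cell import env
def snap(n,f):
    im=env.get_image(n); cv2.imwrite(f'pics/{f}.png',im[:,:,::-1]); return im
def cam(n):
    c=env.get_calibration(n); K=np.array(c["camera_matrix"])
    if n=="wrist":
        s=env.observe(); T=np.eye(4); T[:3,:3]=np.array(s["eef_rot"]); T[:3,3]=s["tool_pos"]
        V=np.linalg.inv(T@np.array(c["tool_from_camera"]))
    else: V=np.array(c["view"])
    return K,V
def back(n,px,z,KV=None):
    K,V=KV or cam(n); Vi=np.linalg.inv(V); out=[]
    for u,v in px:
        d=np.linalg.inv(K)@[u,v,1]; d=Vi[:3,:3]@[d[0],-d[1],-d[2]]; o=Vi[:3,3]
        out.append(o+d*(z-o[2])/d[2])
    return np.array(out)
def proj(n,P,KV=None):
    K,V=KV or cam(n); P=np.atleast_2d(P); c=P@V[:3,:3].T+V[:3,3]; q=np.c_[c[:,0],-c[:,1],-c[:,2]]@K.T
    return q[:,:2]/q[:,2:]
E
python3 - <<'E'
from h import *
np.set_printoptions(precision=3,suppress=True)
snap("top","top0");snap("scene","scene0")
for n in("top","scene","wrist"):
    c=env.get_calibration(n); print(n,c)
print(env.observe())
E
```

```text
top {'camera_matrix': array([[524.647,   0.   , 327.59 ],
       [  0.   , 524.647, 240.145],
       [  0.   ,   0.   ,   1.   ]]), 'view': array([[-0.013, -1.   , -0.023,  0.038],
       [ 0.997, -0.015,  0.075, -0.617],
       [-0.075, -0.022,  0.997, -1.149],
       [ 0.   ,  0.   ,  0.   ,  1.   ]])}
scene {'camera_matrix': array([[495.499,   0.   , 323.091],
       [  0.   , 495.499, 247.408],
       [  0.   ,   0.   ,   1.   ]]), 'view': array([[-0.398,  0.917,  0.022,  0.218],
       [-0.57 , -0.266,  0.777,  0.249],
       [ 0.718,  0.297,  0.629, -1.598],
       [ 0.   ,  0.   ,  0.   ,  1.   ]])}
wrist {'camera_matrix': array([[390.622,   0.   , 323.459],
       [  0.   , 390.622, 235.23 ],
       [  0.   ,   0.   ,   1.   ]]), 'tool_from_camera': array([[ 0.001,  0.957,  0.29 ,  0.074],
       [ 1.   , -0.001, -0.   , -0.   ],
       [ 0.   ,  0.29 , -0.957, -0.142],
       [ 0.   ,  0.   ,  0.   ,  1.   ]])}
{'time': 0.1, 'joint_positions': array([-79.589,   9.107,  91.567,   0.002,  79.423, -12.037]), 'qd': array([-0.024, -0.181, -0.211, -0.039,  0.01 , -0.072]), 'tau': array([ -0.001, -39.699, -33.234,  -0.   ,   0.004,  -0.   ]), 'tool_pos': array([ 0.219, -0.531,  0.23 ]), 'eef_rot': array([[ 0.924,  0.382, -0.   ],
       [ 0.382, -0.924,  0.002],
       [ 0.   , -0.002, -1.   ]]), 'wrist_force': array([ 1.074,  0.108, -0.173]), 'ft_torque': array([-0.012,  0.035,  0.035]), 'grip_force': 0.0, 'gripper_width': 1.0034910037386706}
```

View pics/top0.png

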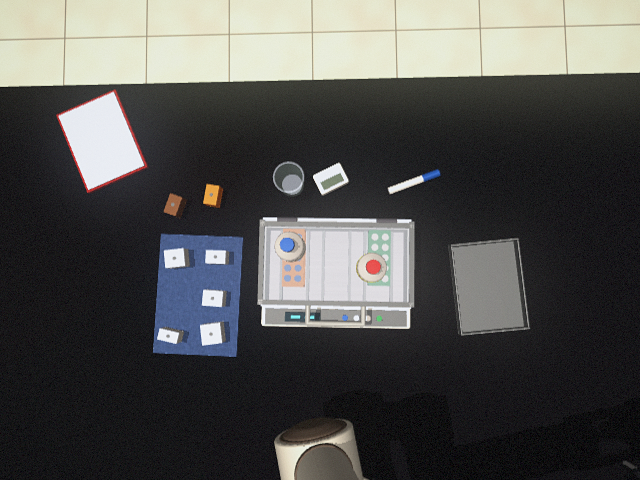

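View pics/scene0.png

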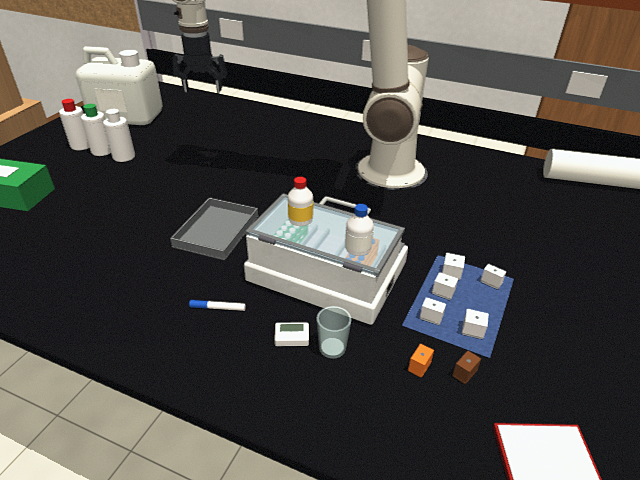

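The top view shows two bottles on the lid: blue cap at (288,245), red cap at (373,267). The orange rack is in the left bay (+y) and the green rack in the right bay (-y). There are five white blocks on the liner at (176,258), (216,257), (213,298), (170,336) and (212,334). The look-alikes to leave alone are the brown block (173,205) and orange block (213,195), plus the white bottles at the far side of the scene view. The tray is at (489,287).

Run:
```python
import cv2
im=cv2.imread('pics/top0.png')
cv2.imwrite('pics/c1.png',cv2.resize(im[205:365,145:425],None,fx=2.85,fy=2.85,interpolation=cv2.INTER_CUBIC))
```

```text
(no output)
```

View pics/c1.png

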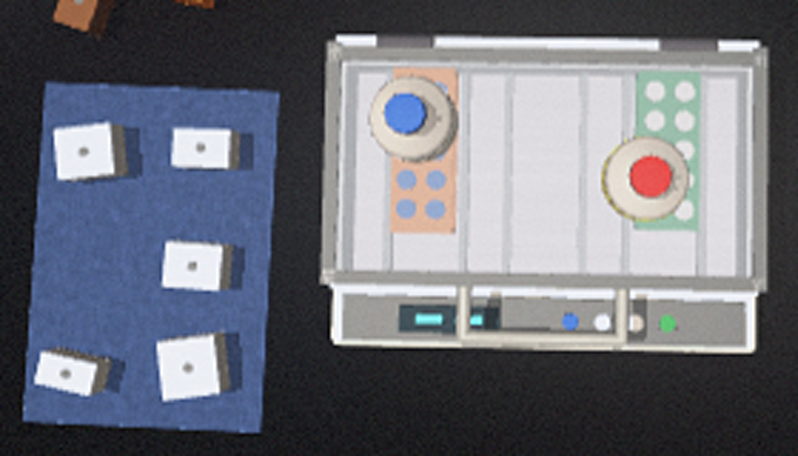

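Run:
```python
from h import *
np.set_printoptions(precision=4,suppress=True)
f=lambda L:[(x/2.85+145,y/2.85+205) for x,y in L]
KV=cam("top")
print("caps",back("top",f([(405,113),(651,176)]),.253,KV))
for z in(.144,): 
    c=back("top",f([(327,45),(766,48),(762,288),(322,282)]),z,KV);print("lid/wall corners",c,np.linalg.norm(np.roll(c,-1,0)-c,axis=1),c.mean(0))
c=back("top",f([(333,346),(756,351)]),.076,KV);print("panel front",c,np.linalg.norm(c[1]-c[0]))
print("bar",back("top",f([(463,340),(622,343)]),.144,KV))
print("rack or",back("top",f([(392,67),(458,67),(456,233),(392,233)]),.125,KV))
print("rack gr",back("top",f([(638,71),(700,71),(699,230),(635,229)]),.125,KV))
print("blocks",back("top",f([(83,152),(201,148),(192,266),(66,373),(188,368)]),.045,KV))
c=back("top",[(451,244),(519,239),(529,328),(461,334)],.030,KV);print("tray",c,np.linalg.norm(np.roll(c,-1,0)-c,axis=1),c.mean(0))
im=cv2.imread('pics/top0.png'); 
hsv=cv2.cvtColor(im,cv2.COLOR_BGR2HSV)
m=((hsv[...,2]>165)&(hsv[...,1]<60)).astype(np.uint8); m[:, :150]=0;m[:230]=0;m[:,245:]=0;m[360:]=0
for cn in cv2.findContours(cv2.resize(m,None,fx=1,fy=1),cv2.RETR_EXTERNAL,cv2.CHAIN_APPROX_NONE)[0]:
    if cv2.contourArea(cn)>50:
        P=back("top",cn[:,0,:].astype(float),.045,KV)[:,:2].astype(np.float32)*1000
        print(cv2.minAreaRect(P))
```

```text
caps [[ 0.5933  0.0968  0.253 ]
 [ 0.5515 -0.0574  0.253 ]]
lid/wall corners [[ 0.6498  0.1626  0.144 ]
 [ 0.6428 -0.1469  0.144 ]
 [ 0.4753 -0.1398  0.144 ]
 [ 0.4832  0.1667  0.144 ]] [0.3096 0.1676 0.3066 0.1667] [0.5628 0.0106 0.144 ]
panel front [[ 0.4329  0.1692  0.076 ]
 [ 0.4257 -0.1435  0.076 ]] 0.3128544384164084
bar [[ 0.4419  0.0684  0.144 ]
 [ 0.4386 -0.042   0.144 ]]
rack or [[0.6353 0.1187 0.125 ]
 [0.6346 0.0712 0.125 ]
 [0.5159 0.0738 0.125 ]
 [0.5165 0.1195 0.125 ]]
rack gr [[ 0.6297 -0.0579  0.125 ]
 [ 0.629  -0.1021  0.125 ]
 [ 0.5158 -0.0989  0.125 ]
 [ 0.517  -0.0536  0.125 ]]
blocks [[0.581  0.3672 0.045 ]
 [0.5828 0.2755 0.045 ]
 [0.4923 0.2822 0.045 ]
 [0.4121 0.3788 0.045 ]
 [0.4148 0.285  0.045 ]]
tray [[ 0.6046 -0.2439  0.03  ]
 [ 0.6134 -0.3934  0.03  ]
 [ 0.4189 -0.4071  0.03  ]
 [ 0.4076 -0.2595  0.03  ]] [0.1498 0.195  0.148  0.1976] [ 0.5112 -0.326   0.03  ]
((412.6673278808594, 380.27130126953125), (44.483280181884766, 25.011369705200195), 75.67461395263672)
((416.2471008300781, 285.90997314453125), (45.245704650878906, 44.675968170166016), 6.413987159729004)
((493.5922546386719, 283.1546325683594), (44.2653694152832, 35.36625289916992), 84.55152130126953)
((583.769287109375, 276.6849060058594), (44.31153106689453, 28.627872467041016), 89.19719696044922)
((582.7308349609375, 367.861328125), (40.037498474121094, 44.2906608581543), 5.64103889465332)
```

Measurements agree with the given sizes: lid about 307 mm, tray 148×196 mm, block widths 44 mm, and thicknesses by eye of 25/45/35/29/40 mm. I'll fetch the red-capped bottle first. Its confusables are the white bottles far left in the scene view, which are not on the lid. I'm moving above it for a close check.

Emit:
jog_arm:
  grip: [0, 0, 0, 0, 0, 0, 0, 0]
  slide:
    - [0.0255, 0.0364, 0.008]
    - [0.0255, 0.0364, 0.008]
    - [0.0255, 0.0364, 0.008]
    - [0.0255, 0.0364, 0.008]
    - [0.0255, 0.0364, 0.008]
    - [0.0255, 0.0364, 0.008]
    - [0.0255, 0.0364, 0.008]
    - [0.0255, 0.0364, 0.008]
  twist: [-0.05, -0.05, -0.05, -0.05, -0.05, -0.05, -0.05, -0.042]
  squeeze: 30

```text
time: 0.9
tool_pos: [0.4241, -0.2384, 0.2953]
eef_rot: [[1.0, -0.002, -0.0], [-0.002, -1.0, 0.0], [-0.0, -0.0, -1.0]]
wrist_force: [1.3, -0.6, -0.4]
gripper_width: 0.999
grip_force: 0.0
```

Emit:
jog_arm:
  grip: [0, 0, 0, 0, 0, 0]
  slide:
    - [0.0255, 0.0364, 0.003]
    - [0.0255, 0.0364, 0.003]
    - [0.0255, 0.0364, 0.003]
    - [0.0255, 0.0364, 0.0]
    - [0.0255, 0.0364, 0.0]
    - [0, 0, 0]
  twist: [0, 0, 0, 0, 0, 0]

```text
time: 1.5
tool_pos: [0.5525, -0.0538, 0.3034]
eef_rot: [[1.0, 0.006, -0.001], [0.006, -1.0, 0.002], [-0.001, -0.002, -1.0]]
wrist_force: [-0.0, -0.3, 0.2]
gripper_width: 1.005
grip_force: 0.0
```

Run:
```python
from h import *
np.set_printoptions(precision=4,suppress=True)
s=env.observe();print(s["time"],s["tool_pos"],s["eef_rot"],s["joint_positions"])
KV=cam("wrist");np.savez("kv1",K=KV[0],V=KV[1]);snap("wrist","w1")
print(proj("wrist",[[.5515,-.0574,.253],[.5933,.0968,.253]],KV), np.linalg.inv(KV[1])[:3,3], np.linalg.inv(cam("top")[1])[:3,3])
```

```text
1.5 [ 0.5525 -0.0538  0.3034] [[ 1.      0.0056 -0.0006]
 [ 0.0056 -1.      0.0021]
 [-0.0006 -0.0021 -1.    ]] [-18.0979   3.8974  89.0122   0.1064  87.1597  71.5744]
[[330.8935 264.7326]
 [ 21.2578 183.9008]] [ 0.6262 -0.0534  0.4456] [0.5292 0.0032 1.1928]
```

View pics/w1.png

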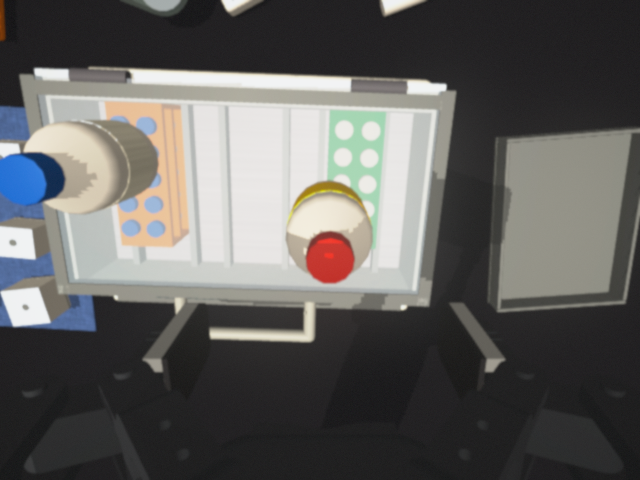

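The wrist view shows the red-capped bottle with the yellow label standing on the lid, cap at (330,257), and the blue cap at (22,179). Both are within a few mm of prediction. Next I refine from this picture.

Run:
```python
from h import *
np.set_printoptions(precision=4,suppress=True)
d=np.load("kv1.npz");KV=(d["K"],d["V"])
print(back("wrist",[(330,257),(22,179)],.253,KV))
c=back("wrist",[(22,77),(455,92),(430,305),(57,290)],.148,KV);print(c,np.linalg.norm(np.roll(c,-1,0)-c,axis=1))
print("bar",back("wrist",[(215,334),(310,338)],.144,KV))
print("rack",back("wrist",[(106,102),(175,105),(171,246),(122,245),(330,110),(387,111)],.125,KV))
```

```text
[[ 0.5558 -0.0569  0.253 ]
 [ 0.5957  0.0959  0.253 ]]
[[ 0.6518  0.1615  0.148 ]
 [ 0.6437 -0.1468  0.148 ]
 [ 0.4752 -0.1434  0.148 ]
 [ 0.4866  0.1683  0.148 ]] [0.3084 0.1686 0.3119 0.1653]
bar [[ 0.4437  0.0409  0.144 ]
 [ 0.4404 -0.0421  0.144 ]]
rack [[ 0.636   0.1166  0.125 ]
 [ 0.6342  0.0631  0.125 ]
 [ 0.5182  0.0786  0.125 ]
 [ 0.5188  0.1209  0.125 ]
 [ 0.6312 -0.0578  0.125 ]
 [ 0.6307 -0.1024  0.125 ]]
```

Emit:
jog_arm:
  grip: [0, 0, 0, 0, 0, 255, 255, 255]
  slide:
    - [0.0015, -0.003, -0.02]
    - [0, 0, -0.03]
    - [0, 0, -0.03]
    - [0, 0, -0.025]
    - [0, 0, -0.011]
    - [0, 0, 0]
    - [0, 0, 0]
    - [0, 0, 0]
  twist: [0, 0, 0, 0, 0, 0, 0, 0]
  squeeze: 40

```text
time: 2.35
tool_pos: [0.5537, -0.0618, 0.1905]
eef_rot: [[1.0, -0.0, 0.003], [-0.0, -1.0, -0.001], [0.003, 0.001, -1.0]]
wrist_force: [-0.2, 0.2, -0.4]
gripper_width: 0.635
grip_force: 42.4
```

Emit:
jog_arm:
  grip: [255, 255, 255, 255]
  slide:
    - [0, 0, 0]
    - [0, 0, 0]
    - [0, 0, 0.01]
    - [0, 0, 0.02]
  twist: [0, 0, 0, 0]

```text
time: 2.75
tool_pos: [0.5509, -0.0607, 0.2167]
eef_rot: [[1.0, -0.0, -0.005], [-0.0, -1.0, 0.002], [-0.005, -0.002, -1.0]]
wrist_force: [-1.5, -0.1, -2.1]
gripper_width: 0.638
grip_force: 42.8
```

Emit:
jog_arm:
  grip: [255, 255, 255, 255, 255, 255, 255, 255]
  slide:
    - [-0.008, -0.025, 0]
    - [-0.0145, -0.0445, 0]
    - [-0.0145, -0.0445, 0]
    - [-0.0145, -0.0445, 0]
    - [-0.0145, -0.0445, 0]
    - [-0.0145, -0.0445, 0]
    - [-0.0065, -0.021, 0]
    - [0, 0, -0.03]
  twist: [0, 0, 0, 0, 0, 0, 0, 0]

```text
time: 3.55
tool_pos: [0.4663, -0.3353, 0.1927]
eef_rot: [[1.0, -0.004, 0.006], [-0.004, -1.0, -0.008], [0.006, 0.008, -1.0]]
wrist_force: [1.3, -0.6, -2.0]
gripper_width: 0.635
grip_force: 43.0
```

Emit:
jog_arm:
  grip: [255, 255, 255, 255, 255, 255]
  slide:
    - [0, 0, -0.04]
    - [0, 0, -0.04]
    - [0, 0, -0.03]
    - [0, 0, -0.02]
    - [0, 0, -0.008]
    - [0, 0, 0]
  twist: [0, 0, 0, 0, 0, 0]

```text
time: 4.15
tool_pos: [0.4649, -0.329, 0.0493]
eef_rot: [[1.0, -0.0, -0.002], [-0.0, -1.0, 0.002], [-0.002, -0.002, -1.0]]
wrist_force: [-0.5, 0.7, -1.4]
gripper_width: 0.638
grip_force: 43.0
```

Emit:
jog_arm:
  grip: [255, 255, 255, 255]
  slide:
    - [0, 0, -0.0025]
    - [0, 0, -0.0015]
    - [0, 0, -0.0015]
    - [0, 0, 0]
  twist: [0, 0, 0, 0]

```text
time: 4.55
tool_pos: [0.4663, -0.3305, 0.0464]
eef_rot: [[1.0, -0.0, 0.001], [-0.0, -1.0, -0.002], [0.001, 0.002, -1.0]]
wrist_force: [-2.3, 1.0, 4.7]
gripper_width: 0.636
grip_force: 43.6
```

Emit:
jog_arm:
  grip: [0, 0, 0, 0, 0, 0, 0, 0]
  slide:
    - [0, 0, 0]
    - [0, 0, 0]
    - [0, 0, 0]
    - [0, 0, 0.03]
    - [0, 0, 0.05]
    - [0, 0, 0.05]
    - [0.012, 0.03, 0.03]
    - [0.014, 0.045, 0.02]
  twist: [0, 0, 0, 0, 0, 0, 0, 0]

```text
time: 5.35
tool_pos: [0.4923, -0.2575, 0.2281]
eef_rot: [[1.0, -0.004, 0.004], [-0.004, -1.0, -0.004], [0.004, 0.004, -1.0]]
wrist_force: [0.2, 0.4, 0.1]
gripper_width: 1.002
grip_force: 0.0
```

Emit:
jog_arm:
  grip: [0, 0, 0, 0, 0, 0, 0, 0]
  slide:
    - [0.013, 0.0438, 0.02]
    - [0.013, 0.0438, 0.02]
    - [0.013, 0.0438, 0.02]
    - [0.013, 0.0438, 0.02]
    - [0.013, 0.0438, 0]
    - [0.013, 0.0438, 0]
    - [0.013, 0.0438, 0]
    - [0.0125, 0.0437, 0]
  twist: [0, 0, 0, 0, 0, 0, 0, 0]

```text
time: 6.15
tool_pos: [0.595, 0.0965, 0.3043]
eef_rot: [[1.0, -0.0, 0.0], [-0.0, -1.0, -0.0], [0.0, 0.0, -1.0]]
wrist_force: [-0.5, -0.3, 0.1]
gripper_width: 0.998
grip_force: 0.0
```

Emit:
jog_arm:
  grip: [0, 0, 0, 0, 0, 0]
  slide:
    - [0, 0, 0]
    - [0, 0, -0.02]
    - [0, 0, -0.03]
    - [0, 0, -0.03]
    - [0, 0, -0.025]
    - [0, 0, -0.0115]
  twist: [0, 0, 0, 0, 0, 0]

```text
time: 6.75
tool_pos: [0.593, 0.094, 0.1847]
eef_rot: [[1.0, -0.001, -0.005], [-0.001, -1.0, -0.0], [-0.005, 0.0, -1.0]]
wrist_force: [-0.9, 0.2, 0.0]
gripper_width: 1.004
grip_force: 0.0
```

Emit:
jog_arm:
  grip: [255, 255, 255, 255, 255]
  slide:
    - [0, 0, 0]
    - [0, 0, 0]
    - [0, 0, 0]
    - [0, 0, 0]
    - [0, 0, 0]
  twist: [0, 0, 0, 0, 0]

```text
time: 7.25
tool_pos: [0.596, 0.0945, 0.1899]
eef_rot: [[1.0, -0.0, 0.004], [-0.0, -1.0, -0.0], [0.004, 0.0, -1.0]]
wrist_force: [-0.1, 0.7, 6.0]
gripper_width: 0.636
grip_force: 43.4
```

Emit:
jog_arm:
  grip: [255, 255, 255, 255, 255, 255, 255, 255]
  slide:
    - [0, 0, 0.015]
    - [0, 0, 0.025]
    - [-0.0035, -0.0345, 0]
    - [-0.004, -0.044, 0]
    - [-0.004, -0.044, 0]
    - [-0.004, -0.044, 0]
    - [-0.004, -0.044, 0]
    - [-0.004, -0.044, 0]
  twist: [0, 0, 0, 0, 0, 0, 0, 0]

```text
time: 8.05
tool_pos: [0.5705, -0.1615, 0.2282]
eef_rot: [[1.0, -0.0, -0.001], [-0.0, -1.0, 0.0], [-0.001, -0.0, -1.0]]
wrist_force: [1.3, 0.7, -1.7]
gripper_width: 0.633
grip_force: 42.9
```

Emit:
jog_arm:
  grip: [255, 255, 255, 255, 255, 255, 255, 255]
  slide:
    - [-0.004, -0.044, 0]
    - [-0.004, -0.044, 0]
    - [-0.004, -0.044, 0]
    - [-0.004, -0.032, -0.01]
    - [0, 0, -0.04]
    - [0, 0, -0.04]
    - [0, 0, -0.04]
    - [0, 0, -0.03]
  twist: [0, 0, 0, 0, 0, 0, 0, 0]

```text
time: 8.85
tool_pos: [0.5537, -0.323, 0.065]
eef_rot: [[1.0, -0.0, -0.003], [-0.0, -1.0, 0.003], [-0.003, -0.003, -1.0]]
wrist_force: [-0.4, 0.2, -3.2]
gripper_width: 0.634
grip_force: 42.9
```

Emit:
jog_arm:
  grip: [255, 255, 255, 255, 255]
  slide:
    - [0, 0, -0.014]
    - [0, 0, -0.0055]
    - [0, 0, -0.002]
    - [0, 0, -0.001]
    - [0, 0, 0]
  twist: [0, 0, 0, 0, 0]

```text
time: 9.35
tool_pos: [0.5562, -0.3248, 0.0472]
eef_rot: [[1.0, -0.0, 0.002], [-0.0, -1.0, -0.002], [0.002, 0.002, -1.0]]
wrist_force: [-0.3, 0.1, -2.0]
gripper_width: 0.633
grip_force: 42.9
```

Emit:
jog_arm:
  grip: [255, 255, 0, 0, 0, 0, 0, 0]
  slide:
    - [0, 0, -0.0015]
    - [0, 0, -0.001]
    - [0, 0, 0]
    - [0, 0, 0]
    - [0, 0, 0]
    - [0, 0, 0.03]
    - [0, 0, 0.05]
    - [0, 0, 0.05]
  twist: [0, 0, 0, 0, 0, 0, 0, 0]

```text
time: 10.15
tool_pos: [0.5545, -0.3234, 0.1732]
eef_rot: [[1.0, -0.0, -0.002], [-0.0, -1.0, 0.002], [-0.002, -0.002, -1.0]]
wrist_force: [1.2, -1.4, 0.2]
gripper_width: 0.999
grip_force: 0.0
```

Emit:
jog_arm:
  grip: [177, 177, 177, 177, 177, 177, 177, 177]
  slide:
    - [0, 0, 0.04]
    - [-0.014, 0.04, 0.02]
    - [-0.014, 0.042, 0.02]
    - [-0.014, 0.042, 0]
    - [-0.014, 0.042, 0]
    - [-0.014, 0.042, 0]
    - [-0.014, 0.042, 0]
    - [-0.014, 0.042, 0]
  twist: [0, 0.14, 0.14, 0.14, 0.14, 0.14, 0.14, 0.14]

```text
time: 10.95
tool_pos: [0.4564, -0.0305, 0.2528]
eef_rot: [[0.553, 0.833, 0.0], [0.833, -0.553, 0.0], [0.0, 0.0, -1.0]]
wrist_force: [0.6, 0.5, -0.4]
gripper_width: 0.302
grip_force: 0.0
```

Emit:
jog_arm:
  grip: [177, 177, 177, 177, 177]
  slide:
    - [-0.015, 0.0442, 0]
    - [0, 0, 0]
    - [0, 0, 0]
    - [0, 0, 0]
    - [0, 0, 0]
  twist: [0.14, 0.14, 0.14, 0.147, 0]

```text
time: 11.45
tool_pos: [0.4421, 0.0124, 0.2529]
eef_rot: [[0.023, 1.0, 0.0], [1.0, -0.023, -0.0], [-0.0, 0.0, -1.0]]
wrist_force: [0.2, -0.8, 0.3]
gripper_width: 0.306
grip_force: 0.0
```

Run:
```python
from h import *
np.set_printoptions(precision=4,suppress=True)
s=env.observe();print(s["time"],s["tool_pos"],s["eef_rot"],s["joint_positions"])
KV=cam("wrist");np.savez("kv2",K=KV[0],V=KV[1]);snap("wrist","w2")
print(proj("wrist",[[.443,.0137,.144],[.4443,.0687,.144],[.4417,-.0413,.144]],KV))
```

```text
11.45 [0.4421 0.0124 0.2529] [[ 0.0233  0.9997  0.0003]
 [ 0.9997 -0.0233 -0.0001]
 [-0.0001  0.0003 -1.    ]] [-14.1228 -12.3378 110.0013  -0.0008  82.3205 -12.7888]
[[324.9166 230.5957]
 [325.1083 146.5169]
 [324.747  305.0067]]
```

View pics/w2.png

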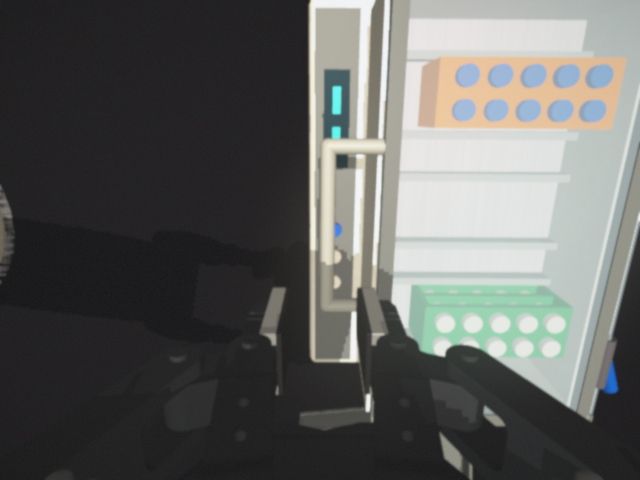

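The wrist view shows the handle bar with its centreline at u≈328 between the fingers (centre u≈324), so it is 2 mm further in x. Lid and racks are as expected.

```bash
python3 -c "
import numpy as np
t=np.r_[0,.05,np.linspace(.15,1.65,14)]
P=np.c_[.205*(1-np.cos(t)),0*t,.205*np.sin(t)];P[:,1]=-.0235*P[:,0]
print(np.round(np.diff(np.round(P,4),axis=0),4).tolist())"
```

```text
[[0.0003, 0.0, 0.0102], [0.002, -0.0001, 0.0204], [0.0049, -0.0001, 0.0232], [0.0075, -0.0001, 0.0224], [0.01, -0.0003, 0.0214], [0.0125, -0.0003, 0.0201], [0.0146, -0.0003, 0.0185], [0.0167, -0.0004, 0.0168], [0.0185, -0.0004, 0.0147], [0.0201, -0.0005, 0.0124], [0.0214, -0.0005, 0.0101], [0.0224, -0.0005, 0.0075], [0.0231, -0.0006, 0.0049], [0.0236, -0.0005, 0.0023], [0.0236, -0.0006, -0.0005]]
```

Emit:
jog_arm:
  grip: [177, 177, 177, 177, 177, 255, 255, 255]
  slide:
    - [0.002, 0, -0.03]
    - [0, 0, -0.03]
    - [0, 0, -0.03]
    - [0, 0, -0.02]
    - [0, 0, -0.006]
    - [0, 0, 0]
    - [0, 0, 0]
    - [0, 0, 0]
  twist: [0, 0, 0, 0, 0, 0, 0, 0]

```text
time: 12.3
tool_pos: [0.4445, 0.0122, 0.1375]
eef_rot: [[0.025, 1.0, 0.001], [1.0, -0.025, -0.0], [-0.0, 0.001, -1.0]]
wrist_force: [-0.7, -1.3, -3.0]
gripper_width: 0.092
grip_force: 39.0
```

Emit:
jog_arm:
  grip: [255, 255, 255, 255, 255, 255, 255, 255]
  slide:
    - [0.0003, 0, 0.0102]
    - [0.002, -0.0001, 0.0204]
    - [0.0049, -0.0001, 0.0232]
    - [0.0075, -0.0001, 0.0224]
    - [0.01, -0.0003, 0.0214]
    - [0.0125, -0.0003, 0.0201]
    - [0.0146, -0.0003, 0.0185]
    - [0.0167, -0.0004, 0.0168]
  twist: [0, 0, 0, 0, 0, 0, 0, 0]

```text
time: 13.1
tool_pos: [0.5113, 0.0102, 0.2919]
eef_rot: [[0.024, 1.0, -0.004], [1.0, -0.024, -0.002], [-0.002, -0.004, -1.0]]
wrist_force: [-5.8, -2.8, -1.6]
gripper_width: 0.096
grip_force: 39.1
```

Emit:
jog_arm:
  grip: [255, 255, 255, 255, 255, 255, 255, 255]
  slide:
    - [0.0185, -0.0004, 0.0147]
    - [0.0201, -0.0005, 0.0124]
    - [0.0214, -0.0005, 0.0101]
    - [0.0224, -0.0005, 0.0075]
    - [0.0231, -0.0006, 0.0049]
    - [0.0236, -0.0005, 0.0023]
    - [0.0236, -0.0006, -0.0005]
    - [0, 0, 0]
  twist: [0, 0, 0, 0, 0, 0, 0, 0]

```text
time: 13.9
tool_pos: [0.6695, 0.0055, 0.3479]
eef_rot: [[0.025, 1.0, 0.013], [1.0, -0.025, -0.004], [-0.003, 0.013, -1.0]]
wrist_force: [3.2, -1.9, 9.7]
gripper_width: 0.083
grip_force: 44.3
```

Emit:
jog_arm:
  grip: [177, 177, 177, 177, 177, 177, 177, 177]
  slide:
    - [0, 0, 0]
    - [0, 0, 0]
    - [0, 0, 0.0187]
    - [0, 0, 0.04]
    - [-0.03, 0, 0]
    - [-0.045, 0, 0]
    - [-0.045, 0, 0]
    - [-0.045, 0, 0]
  twist: [0, 0, 0, 0, 0, 0, -0.14, -0.14]

```text
time: 14.7
tool_pos: [0.4981, 0.0074, 0.3998]
eef_rot: [[0.305, 0.952, -0.001], [0.953, -0.305, 0.0], [-0.0, -0.001, -1.0]]
wrist_force: [0.9, -0.2, 1.2]
gripper_width: 0.306
grip_force: 0.0
```

Emit:
jog_arm:
  grip: [100, 100, 100, 100, 100, 100, 100, 100]
  slide:
    - [-0.045, 0.0052, -0.02]
    - [-0.0162, 0, -0.03]
    - [0, 0, -0.03]
    - [0, 0, -0.02]
    - [0, 0, 0]
    - [0, 0, 0]
    - [0, 0, 0]
    - [0, 0, 0]
  twist: [-0.14, -0.14, -0.14, -0.14, -0.14, -0.14, -0.14, -0.14]

```text
time: 15.5
tool_pos: [0.4386, 0.0125, 0.3]
eef_rot: [[0.99, 0.141, -0.001], [0.141, -0.99, 0.0], [-0.001, -0.0, -1.0]]
wrist_force: [0.6, 0.1, -0.2]
gripper_width: 0.61
grip_force: 0.0
```

Emit:
jog_arm:
  grip: [100, 100, 100]
  slide:
    - [0, 0, 0]
    - [0, 0, 0]
    - [0, 0, 0]
  twist: [-0.14, -0.031, 0]

```text
time: 15.8
tool_pos: [0.4387, 0.0124, 0.3]
eef_rot: [[1.0, -0.024, -0.0], [-0.024, -1.0, 0.0], [-0.0, -0.0, -1.0]]
wrist_force: [0.6, -1.1, 0.3]
gripper_width: 0.61
grip_force: 0.0
```

Run:
```python
from h import *
np.set_printoptions(precision=4,suppress=True)
s=env.observe();print(s["time"],s["tool_pos"],s["eef_rot"],s["joint_positions"],s["gripper_width"])
KV=cam("wrist");np.savez("kv3",K=KV[0],V=KV[1]);im=snap("wrist","w3")
cv2.imwrite('pics/w3b.png',cv2.resize(im[120:420,:,::-1],(800,375),interpolation=cv2.INTER_CUBIC))
sc=snap("scene","scene3")
cv2.imwrite('pics/c3.png',np.vstack([cv2.imread('pics/w3b.png'),np.pad(sc[160:385,160:560,::-1],((0,0),(0,400),(0,0)))]))
```

```text
15.8 [0.4387 0.0124 0.3   ] [[ 0.9997 -0.024  -0.0004]
 [-0.024  -0.9997  0.0001]
 [-0.0004 -0.0001 -1.    ]] [-14.2311 -14.216  106.2906   0.0007  87.9506  77.1456] 0.6095861322038977
```

View pics/c3.png

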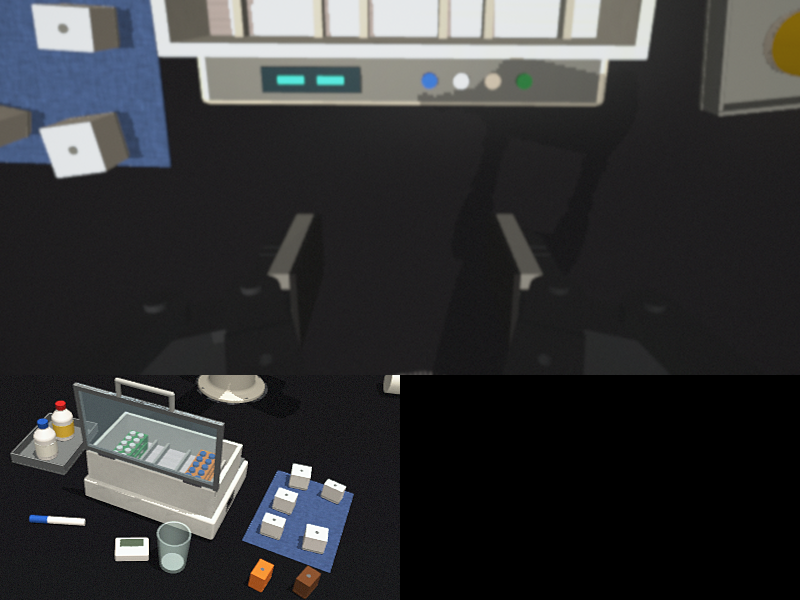

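The lid stands upright and both bottles stand in the tray. The racks sit higher in this wrist frame, so I'm cropping there.

Run:
```python
import cv2
im=cv2.imread('pics/w3.png')
cv2.imwrite('pics/c4.png',cv2.resize(im[0:175,120:520],(800,350),interpolation=cv2.INTER_CUBIC))
```

```text
(no output)
```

View pics/c4.png

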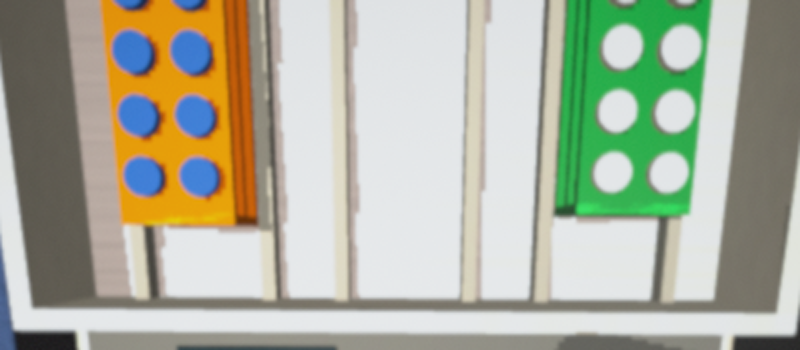

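Run:
```python
from h import *
np.set_printoptions(precision=4,suppress=True)
d=np.load("kv3.npz");KV=(d["K"],d["V"])
f=lambda L:[(x/2+120,y/2) for x,y in L]
a=-.0235;R=np.array([[np.cos(a),-np.sin(a)],[np.sin(a),np.cos(a)]])
def loc(P): return (P[:,:2]-[.558,.011])@R
for n,L,z in(("or front",[(122,224),(236,225)],.125),("gr front",[(577,214),(688,214)],.125),("wall top",[(35,306),(200,308),(630,311),(778,312)],.140),("wall foot",[(200,298),(400,299),(610,300)],.075),
 ("rail or",[(152,240),(150,290),(262,235),(265,290)],.09),("rail gr",[(548,220),(545,290),(664,240),(662,290)],.09)):
    P=back("wrist",f(L),z,KV);print(n);print(np.c_[P[:,:2],loc(P)])
```

```text
or front
[[ 0.5185  0.1212 -0.0421  0.1093]
 [ 0.5171  0.0771 -0.0425  0.0651]]
gr front
[[ 0.518  -0.0548 -0.0384 -0.0667]
 [ 0.517  -0.0976 -0.0384 -0.1096]]
wall top
[[ 0.4893  0.1529 -0.072   0.1402]
 [ 0.4871  0.0903 -0.0727  0.0776]
 [ 0.4822 -0.0733 -0.0738 -0.086 ]
 [ 0.4805 -0.1296 -0.0742 -0.1424]]
wall foot
[[ 0.4862  0.1069 -0.0741  0.0942]
 [ 0.4836  0.0148 -0.0745  0.0021]
 [ 0.4809 -0.0819 -0.0749 -0.0946]]
rail or
[[ 0.5122  0.1213 -0.0483  0.1092]
 [ 0.4912  0.1246 -0.0695  0.112 ]
 [ 0.5132  0.0735 -0.0463  0.0615]
 [ 0.49    0.074  -0.0694  0.0614]]
rail gr
[[ 0.5165 -0.0497 -0.0401 -0.0617]
 [ 0.4872 -0.0492 -0.0694 -0.0619]
 [ 0.5071 -0.1001 -0.0483 -0.1123]
 [ 0.486  -0.1007 -0.0694 -0.1134]]
```

Gaps in the shaker frame: orange about 31.5 mm, needing the 29 mm block at (.584,.277). Green about 36 mm, needing the 34 mm block at (.494,.283). I go over the 34 mm one first and check its pose from near.

Emit:
jog_arm:
  grip: [80, 80, 80, 80, 80, 80, 80, 80]
  slide:
    - [0.0077, 0.0385, 0]
    - [0.0077, 0.0385, -0.01]
    - [0.0077, 0.0385, -0.025]
    - [0.0077, 0.0385, -0.025]
    - [0.0077, 0.0385, -0.03]
    - [0.0077, 0.0385, -0.03]
    - [0.0074, 0.0385, -0.03]
    - [0, 0, -0.03]
  twist: [-0.072, 0, 0, 0, 0, 0, 0, 0]

```text
time: 16.7
tool_pos: [0.4928, 0.2856, 0.1188]
eef_rot: [[0.996, -0.091, 0.001], [-0.091, -0.996, 0.002], [0.001, -0.002, -1.0]]
wrist_force: [0.1, -0.6, -0.6]
gripper_width: 0.686
grip_force: 0.0
```

Emit:
jog_arm:
  grip: [80, 80]
  slide:
    - [0, 0, 0]
    - [0, 0, 0]
  twist: [0, 0]

```text
time: 16.9
tool_pos: [0.4926, 0.2814, 0.1202]
eef_rot: [[0.995, -0.096, -0.001], [-0.096, -0.995, -0.0], [-0.001, 0.001, -1.0]]
wrist_force: [0.9, 0.5, 0.4]
gripper_width: 0.689
grip_force: 0.0
```

Run:
```python
from h import *
np.set_printoptions(precision=4,suppress=True)
s=env.observe();print(s["time"],s["tool_pos"],s["eef_rot"][0],s["gripper_width"])
KV=cam("wrist");np.savez("kv4",K=KV[0],V=KV[1]);snap("wrist","w4")
for c in [(.4936,.2832,.045),(.5838,.2767,.045)]: print(proj("wrist",[c],KV))
print(proj("wrist",[s["tool_pos"]],KV))
```

```text
16.9 [0.4926 0.2814 0.1202] [ 0.9954 -0.0958 -0.001 ] 0.6886112892891296
[[320.5646 246.396 ]]
[[316.1471  81.25  ]]
[[323.9735 307.7326]]
```

View pics/w4.png

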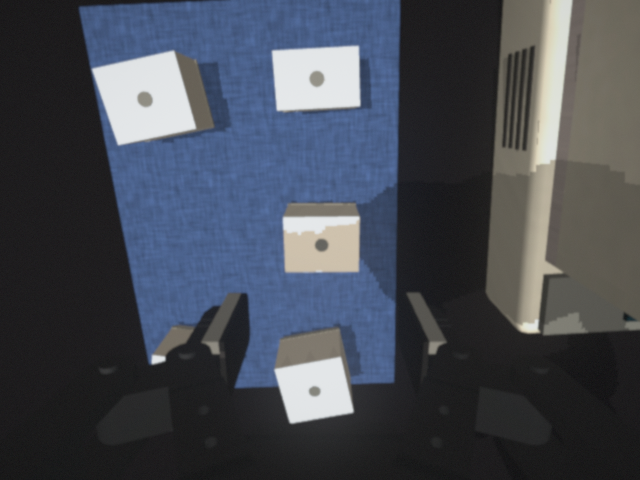

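Run:
```python
from h import *
np.set_printoptions(precision=4,suppress=True)
d=np.load("kv4.npz");KV=(d["K"],d["V"])
for L in ([(284,216),(359,216),(359,271),(284,271)],[(273,51),(358,46),(360,107),(277,111)],[(94,69),(176,51),(197,131),(119,145)],[(276,369),(341,358),(353,413),(290,423)]):
    P=back("wrist",L,.045,KV);print(np.linalg.norm(np.roll(P,-1,0)-P,axis=1),P.mean(0),np.degrees(np.arctan2(*(P[1]-P[0])[:2])))
print(back("wrist",[(321.5,244.5),(317,78.5)],.045,KV))
im=cv2.imread('pics/w4.png'); print(im[205:222,320].tolist())
```

```text
[0.043  0.0339 0.0449 0.0339] [0.495  0.2825 0.045 ] -174.54113260066293
[0.0432 0.0294 0.044  0.0291] [0.5847 0.2762 0.045 ] -177.62453534215382
[0.044  0.0399 0.0437 0.0388] [0.5831 0.3664 0.045 ] 174.33761804368035
[0.0429 0.0438 0.0435 0.0436] [0.3932 0.2967 0.045 ] 174.3785148606064
[[0.4947 0.2825 0.045 ]
 [0.5851 0.2761 0.045 ]]
[[110, 121, 126], [107, 118, 124], [107, 118, 124], [106, 116, 123], [107, 118, 124], [107, 116, 123], [107, 118, 124], [106, 117, 124], [107, 117, 123], [107, 118, 124], [124, 132, 136], [167, 169, 169], [213, 213, 209], [229, 228, 225], [233, 231, 228], [233, 231, 229], [233, 232, 229]]
```

The wrist view confirms block thicknesses 34 at (321,244), 29 at (317,78) and 39 at (145,98). The 44 one has been knocked towards the robot and now sits at (314,391); I'll check later that it is still on the liner. Grasping the 34.

Emit:
jog_arm:
  grip: [80, 80, 80, 80, 80, 255, 255, 255]
  slide:
    - [0.001, -0.0007, -0.03]
    - [0, 0, -0.03]
    - [0, 0, -0.02]
    - [0, 0, -0.013]
    - [0, 0, -0.006]
    - [0, 0, 0]
    - [0, 0, 0]
    - [0, 0, 0]
  twist: [0, 0, 0, 0, 0, 0, 0, 0]

```text
time: 17.75
tool_pos: [0.4947, 0.2812, 0.0221]
eef_rot: [[0.995, -0.096, 0.002], [-0.096, -0.995, 0.001], [0.002, -0.001, -1.0]]
wrist_force: [-0.4, 0.1, -1.0]
gripper_width: 0.506
grip_force: 41.7
```

Emit:
jog_arm:
  grip: [255, 255, 255, 255, 255]
  slide:
    - [0, 0, 0]
    - [0, 0, 0.02]
    - [0, 0, 0.03]
    - [0, 0, 0]
    - [0, 0, 0]
  twist: [0, 0, 0, 0, 0]

```text
time: 18.25
tool_pos: [0.4942, 0.2812, 0.0714]
eef_rot: [[0.995, -0.096, 0.001], [-0.096, -0.995, 0.0], [0.001, -0.001, -1.0]]
wrist_force: [-0.6, 1.1, -1.2]
gripper_width: 0.509
grip_force: 41.8
```

Emit:
jog_arm:
  grip: [255, 255, 255, 255, 255, 255, 255, 255]
  slide:
    - [0, 0, 0.03]
    - [0, 0, 0.045]
    - [0, 0, 0.045]
    - [0.0006, -0.0398, 0.009]
    - [0.0006, -0.0398, 0]
    - [0.0006, -0.0398, 0]
    - [0.0005, -0.0398, 0]
    - [0.0005, -0.0398, 0]
  twist: [0, 0, 0, 0.072, 0, 0, 0, 0]

```text
time: 19.05
tool_pos: [0.4954, 0.0806, 0.198]
eef_rot: [[1.0, -0.024, -0.003], [-0.024, -1.0, 0.0], [-0.003, -0.0, -1.0]]
wrist_force: [1.1, -0.2, -0.8]
gripper_width: 0.506
grip_force: 41.8
```

Emit:
jog_arm:
  grip: [255, 255, 255, 255, 255, 255, 255, 255]
  slide:
    - [0.0005, -0.0398, 0]
    - [0.0005, -0.0398, 0]
    - [0.0005, -0.0398, 0]
    - [0.0005, -0.0398, 0]
    - [0, 0, -0.02]
    - [0, 0, -0.02]
    - [0, 0, 0]
    - [0, 0, 0]
  twist: [0, 0, 0, 0, 0, 0, 0, 0]

```text
time: 19.85
tool_pos: [0.4975, -0.0768, 0.1582]
eef_rot: [[1.0, -0.024, -0.004], [-0.024, -1.0, 0.001], [-0.004, -0.001, -1.0]]
wrist_force: [0.7, -0.6, -0.3]
gripper_width: 0.504
grip_force: 41.8
```

Run:
```python
from h import *
np.set_printoptions(precision=4,suppress=True)
s=env.observe();print(s["time"],s["tool_pos"],s["eef_rot"][0],s["wrist_force"])
KV=cam("wrist");np.savez("kv5",K=KV[0],V=KV[1]);im=snap("wrist","w5")
print(proj("wrist",[s["tool_pos"]],KV))
cv2.imwrite('pics/c5.png',cv2.resize(im[180:450,170:490,::-1],(800,600)[:1]+(675,),interpolation=cv2.INTER_CUBIC)[:600])
```

```text
19.85 [ 0.4975 -0.0768  0.1582] [ 0.9997 -0.0243 -0.0036] [ 0.7222 -0.6208 -0.2815]
[[324.0145 307.7795]]
```

View pics/c5.png

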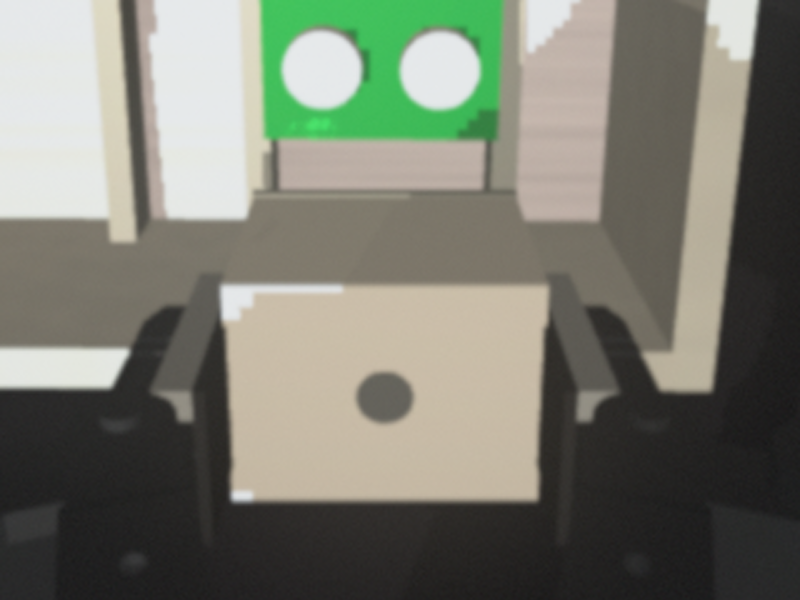

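The crop shows the 34 mm block held square above the gap. The dot is at (385,397), the rack's front top edge at v≈139, and the block's rear lower edge at v≈192.

Run:
```python
from h import *
np.set_printoptions(precision=4,suppress=True)
d=np.load("kv5.npz");KV=(d["K"],d["V"])
f=lambda L:[(x/2.5+170,y/2.5+180) for x,y in L]
print("block top corners",back("wrist",f([(220,285),(548,285),(540,500),(231,500),(385,397)]),.158-.0215+.0025+.042,KV))
print("block rear bottom",back("wrist",f([(255,192),(518,192)]),.139,KV))
print("rack front",back("wrist",f([(266,139),(497,139)]),.125,KV))
print("wall top in",back("wrist",f([(100,348),(672,352)]),.14,KV), "wall foot",back("wrist",f([(60,219),(200,219),(560,221)]),.075,KV))
print("rails",back("wrist",f([(273,160),(487,160)]),.09,KV))
```

```text
block top corners [[ 0.515  -0.0551  0.181 ]
 [ 0.514  -0.099   0.181 ]
 [ 0.48   -0.0987  0.181 ]
 [ 0.481  -0.0542  0.181 ]
 [ 0.4974 -0.0768  0.181 ]]
block rear bottom [[ 0.5128 -0.0543  0.139 ]
 [ 0.5117 -0.1005  0.139 ]]
rack front [[ 0.5182 -0.0549  0.125 ]
 [ 0.5172 -0.0982  0.125 ]]
wall top in [[ 0.4833 -0.0241  0.14  ]
 [ 0.4801 -0.1291  0.14  ]] wall foot [[ 0.4834  0.0041  0.075 ]
 [ 0.4826 -0.0306  0.075 ]
 [ 0.4801 -0.1197  0.075 ]]
rails [[ 0.5025 -0.0515  0.09  ]
 [ 0.5014 -0.1     0.09  ]]
```

Emit:
jog_arm:
  grip: [255, 255, 255, 255, 255, 255]
  slide:
    - [0.002, 0.0005, -0.01]
    - [0, 0, -0.005]
    - [0, 0, -0.004]
    - [0, 0, -0.004]
    - [0, 0, -0.003]
    - [0, 0, 0]
  twist: [0, 0, 0, 0, 0, 0]

```text
time: 20.5
tool_pos: [0.5003, -0.0765, 0.1334]
eef_rot: [[1.0, -0.024, -0.001], [-0.024, -1.0, 0.0], [-0.001, -0.0, -1.0]]
wrist_force: [0.1, 0.1, -0.6]
gripper_width: 0.504
grip_force: 41.8
```

Emit:
jog_arm:
  grip: [255, 255, 255, 255, 255, 255, 255]
  slide:
    - [0, 0, -0.005]
    - [0, 0, -0.006]
    - [0, 0, -0.006]
    - [0, 0, -0.006]
    - [0, 0, -0.005]
    - [0, 0, -0.004]
    - [0, 0, 0]
  twist: [0, 0, 0, 0, 0, 0, 0]

```text
time: 21.2
tool_pos: [0.5001, -0.0765, 0.1012]
eef_rot: [[1.0, -0.024, -0.001], [-0.024, -1.0, 0.001], [-0.001, -0.001, -1.0]]
wrist_force: [-1.5, -0.7, -0.8]
gripper_width: 0.507
grip_force: 41.9
```

Emit:
jog_arm:
  grip: [255, 255, 255]
  slide:
    - [0.001, 0, 0]
    - [0.001, 0, 0]
    - [0, 0, 0]
  twist: [0, 0, 0]

```text
time: 21.5
tool_pos: [0.501, -0.0766, 0.1017]
eef_rot: [[1.0, -0.024, -0.004], [-0.024, -1.0, 0.0], [-0.004, -0.0, -1.0]]
wrist_force: [-7.0, 0.3, 2.0]
gripper_width: 0.506
grip_force: 42.3
```

Emit:
jog_arm:
  grip: [255, 255, 255, 255, 255]
  slide:
    - [-0.001, 0, 0]
    - [-0.001, 0, 0]
    - [-0.001, 0, 0]
    - [-0.001, 0, 0]
    - [0, 0, 0]
  twist: [0, 0, 0, 0, 0]

```text
time: 22.0
tool_pos: [0.4989, -0.0767, 0.1022]
eef_rot: [[1.0, -0.024, 0.001], [-0.024, -1.0, -0.0], [0.001, 0.0, -1.0]]
wrist_force: [0.6, 0.2, -1.1]
gripper_width: 0.506
grip_force: 41.8
```

Emit:
jog_arm:
  grip: [255, 255, 255, 255, 255, 255]
  slide:
    - [0.002, 0, -0.004]
    - [0, 0, -0.002]
    - [0, 0, -0.001]
    - [0, 0, -0.001]
    - [0, 0, -0.001]
    - [0, 0, 0]
  twist: [0, 0, 0, 0, 0, 0]

```text
time: 22.6
tool_pos: [0.5007, -0.0766, 0.094]
eef_rot: [[1.0, -0.024, -0.0], [-0.024, -1.0, 0.0], [-0.0, -0.0, -1.0]]
wrist_force: [-3.6, 2.0, 7.5]
gripper_width: 0.505
grip_force: 42.9
```

Emit:
jog_arm:
  grip: [255, 255, 255, 255, 255, 255]
  slide:
    - [0, 0, 0.004]
    - [-0.002, 0, 0]
    - [-0.001, 0, 0]
    - [-0.0005, 0, 0]
    - [0, 0, 0]
    - [0, 0, 0]
  twist: [0, 0, 0, 0, 0, 0]

```text
time: 23.2
tool_pos: [0.4988, -0.0769, 0.0974]
eef_rot: [[1.0, -0.025, 0.004], [-0.025, -1.0, -0.001], [0.004, 0.0, -1.0]]
wrist_force: [5.9, 0.7, -3.2]
gripper_width: 0.509
grip_force: 41.5
```

Emit:
jog_arm:
  grip: [255, 255, 255, 255, 100, 100, 100, 100]
  slide:
    - [0.0028, 0, 0]
    - [0, 0, -0.003]
    - [0, 0, -0.001]
    - [0, 0, 0]
    - [0, 0, 0]
    - [0, 0, 0]
    - [0, 0, 0]
    - [0, 0, 0.02]
  twist: [0, 0, 0, 0, 0, 0, 0, 0]

```text
time: 24.0
tool_pos: [0.4974, -0.0757, 0.1102]
eef_rot: [[1.0, -0.024, -0.006], [-0.024, -1.0, 0.003], [-0.006, -0.002, -1.0]]
wrist_force: [-0.3, -0.3, -0.6]
gripper_width: 0.604
grip_force: 0.0
```

Emit:
jog_arm:
  grip: [80, 80, 80, 80, 80, 80, 80]
  slide:
    - [0, 0, 0.03]
    - [0, 0, 0.045]
    - [0, 0, 0.02]
    - [-0.03, 0.03, 0]
    - [0, 0, 0]
    - [0, 0, 0]
    - [0, 0, 0]
  twist: [0, 0, 0, 0, 0, 0, 0]

```text
time: 24.7
tool_pos: [0.4702, -0.047, 0.2078]
eef_rot: [[1.0, -0.024, 0.0], [-0.024, -1.0, -0.0], [0.0, 0.0, -1.0]]
wrist_force: [1.3, -0.3, 0.9]
gripper_width: 0.69
grip_force: 0.0
```

Run:
```python
from h import *
np.set_printoptions(precision=4,suppress=True)
s=env.observe();print(s["time"],s["tool_pos"],s["eef_rot"][0],s["wrist_force"])
KV=cam("wrist");np.savez("kv6",K=KV[0],V=KV[1]);im=snap("wrist","w6");t=snap("top","t6")
a=cv2.resize(im[60:330,150:500,::-1],(700,540),interpolation=cv2.INTER_CUBIC)
cv2.imwrite('pics/c6.png',a)
```

```text
24.7 [ 0.4702 -0.047   0.2078] [ 0.9997 -0.0243  0.    ] [ 1.2878 -0.3014  0.8791]
```

View pics/c6.png

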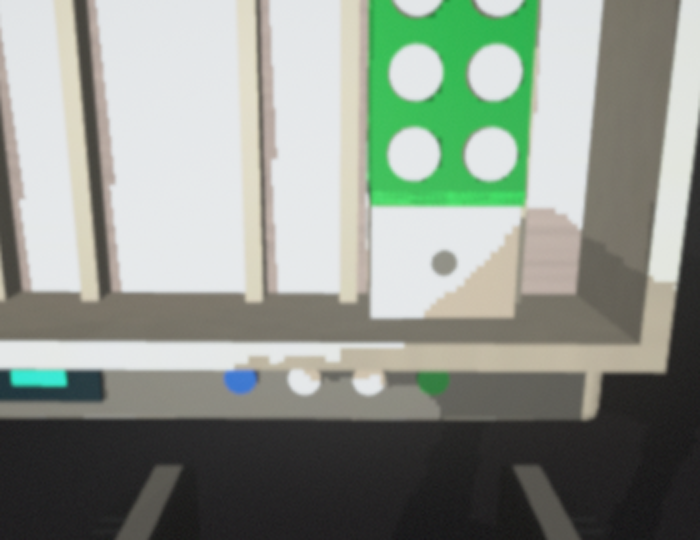

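The 34 mm block lies flat in the green rack's gap, dot at (444,263), bounded by rack and front wall. The feel test gave about 2.3 mm of play. Next I check the blocks with the top camera and fetch the 29.

```bash
cat > blk.py <<'E'
from h import *
def blocks(im):
    KV=cam("top"); hsv=cv2.cvtColor(im,cv2.COLOR_RGB2HSV)
    m=((hsv[...,2]>165)&(hsv[...,1]<60)).astype(np.uint8); m[:, :140]=0;m[:230]=0;m[:,248:]=0;m[375:]=0
    for cn in cv2.findContours(m,cv2.RETR_EXTERNAL,cv2.CHAIN_APPROX_NONE)[0]:
        if cv2.contourArea(cn)>50:
            P=back("top",cn[:,0,:].astype(float),.045,KV)[:,:2].astype(np.float32)*1000
            r=cv2.minAreaRect(P);print([round(v,1) for v in (*r[0],*r[1],r[2])])
    b=((hsv[...,0]>100)&(hsv[...,0]<125)&(hsv[...,1]>100)&(hsv[...,2]>50)).astype(np.uint8); b[:,250:]=0;b[:225]=0
    c=max(cv2.findContours(b,cv2.RETR_EXTERNAL,cv2.CHAIN_APPROX_NONE)[0],key=cv2.contourArea)
    r=cv2.minAreaRect(back("top",c[:,0,:].astype(float),.003,KV)[:,:2].astype(np.float32)*1000)
    print("liner",np.round(cv2.boxPoints(r),1).tolist())
E
python3 -c "
from blk import *
blocks(cv2.imread('pics/t6.png')[:,:,::-1])"
```

```text
[392.2, 297.5, 45.9, 44.3, 6.4]
[412.7, 380.3, 44.6, 25.0, 75.7]
[583.8, 276.7, 44.3, 28.6, 89.2]
[582.7, 367.8, 39.8, 44.5, 6.3]
liner [[359.8999938964844, 238.3000030517578], [631.0999755859375, 223.10000610351562], [641.7999877929688, 413.0], [370.6000061035156, 428.20001220703125]]
```

Emit:
jog_arm:
  grip: [80, 80, 80, 80, 80, 80, 80, 80]
  slide:
    - [0, 0.0402, 0]
    - [0, 0.0402, 0]
    - [0, 0.0402, 0]
    - [0, 0.0402, 0]
    - [0, 0.0402, 0]
    - [0, 0.0402, 0]
    - [0, 0.0402, 0]
    - [0, 0.0402, 0]
  twist: [0, 0, 0, 0, 0, 0, 0, 0]

```text
time: 25.6
tool_pos: [0.4703, 0.2765, 0.2077]
eef_rot: [[1.0, -0.025, 0.0], [-0.025, -1.0, -0.0], [0.0, 0.0, -1.0]]
wrist_force: [1.0, -0.2, 0.4]
gripper_width: 0.69
grip_force: 0.0
```

Emit:
jog_arm:
  grip: [80, 80, 80, 80, 80]
  slide:
    - [0.0381, 0, -0.028]
    - [0.0381, 0, -0.03]
    - [0.0381, 0, -0.03]
    - [0, 0, 0]
    - [0, 0, 0]
  twist: [0, 0, 0, 0, 0]

```text
time: 26.1
tool_pos: [0.584, 0.2743, 0.1174]
eef_rot: [[1.0, -0.025, -0.004], [-0.025, -1.0, -0.001], [-0.004, 0.001, -1.0]]
wrist_force: [0.1, -0.8, 0.3]
gripper_width: 0.691
grip_force: 0.0
```

Run:
```python
from h import *
np.set_printoptions(precision=4,suppress=True)
s=env.observe();print(s["time"],s["tool_pos"],s["eef_rot"][0])
KV=cam("wrist");np.savez("kv7",K=KV[0],V=KV[1]);im=snap("wrist","w7")
u,v=proj("wrist",[[.585,.276,.045]],KV)[0];print(u,v)
hsv=cv2.cvtColor(im,cv2.COLOR_RGB2HSV);m=((hsv[...,2]>110)&(hsv[...,1]<60)).astype(np.uint8)
n,lab,st,ce=cv2.connectedComponentsWithStats(m);k=lab[int(v)+8,int(u)];print(st[k],ce[k])
c=cv2.findContours((lab==k).astype(np.uint8),cv2.RETR_EXTERNAL,cv2.CHAIN_APPROX_NONE)[0][0]
print(cv2.minAreaRect(back("wrist",c[:,0,:].astype(float),.045,KV)[:,:2].astype(np.float32)*1000))
```

```text
26.1 [0.584  0.2743 0.1174] [ 0.9997 -0.0252 -0.0041]
320.7238706978681 247.303809017765
[ 282  207   79   65 4905] [320.4612 239.3574]
((589.4313354492188, 275.7613525390625), (44.850341796875, 38.93367004394531), 86.8125228881836)
```

Emit:
jog_arm:
  grip: [80, 80, 80, 80, 80, 255, 255, 255]
  slide:
    - [0, 0, -0.03]
    - [0, 0, -0.03]
    - [0, 0, -0.02]
    - [0, 0, -0.013]
    - [0, 0, -0.006]
    - [0, 0, 0]
    - [0, 0, 0]
    - [0, 0, 0]
  twist: [0, 0, 0, 0, 0, 0, 0, 0]

```text
time: 26.95
tool_pos: [0.5851, 0.2752, 0.0223]
eef_rot: [[1.0, -0.024, 0.002], [-0.024, -1.0, 0.001], [0.002, -0.001, -1.0]]
wrist_force: [1.2, 0.1, 7.5]
gripper_width: 0.509
grip_force: 42.8
```

Emit:
jog_arm:
  grip: [255, 255, 255, 255, 255, 255]
  slide:
    - [0, 0, 0]
    - [0, 0, 0.02]
    - [0, 0, 0.03]
    - [-0.02, 0, 0.045]
    - [-0.03, 0, 0.04]
    - [-0.033, 0, 0.044]
  twist: [0, 0, 0, 0, 0, 0]

```text
time: 27.55
tool_pos: [0.5033, 0.2747, 0.1975]
eef_rot: [[1.0, -0.025, 0.0], [-0.025, -1.0, 0.0], [0.0, -0.0, -1.0]]
wrist_force: [-0.2, 0.9, -1.9]
gripper_width: 0.505
grip_force: 41.6
```

Emit:
jog_arm:
  grip: [255, 255, 255, 255, 255, 255, 255, 255]
  slide:
    - [0, -0.03, 0]
    - [0, -0.04, 0]
    - [0, -0.04, 0]
    - [0, -0.04, 0]
    - [0, -0.0275, 0]
    - [0, 0, -0.02]
    - [0, 0, -0.02]
    - [0, 0, 0]
  twist: [0, 0, 0, 0, 0, 0, 0, 0]

```text
time: 28.35
tool_pos: [0.5019, 0.0972, 0.1532]
eef_rot: [[1.0, -0.025, -0.006], [-0.025, -1.0, 0.0], [-0.006, -0.0, -1.0]]
wrist_force: [-1.6, -0.4, -1.8]
gripper_width: 0.51
grip_force: 41.6
```

Run:
```python
from h import *
np.set_printoptions(precision=4,suppress=True)
s=env.observe();print(s["time"],s["tool_pos"],s["eef_rot"][0],s["wrist_force"])
KV=cam("wrist");np.savez("kv8",K=KV[0],V=KV[1]);im=snap("wrist","w8")
cv2.imwrite('pics/c8.png',cv2.resize(im[180:420,170:490,::-1],(800,600),interpolation=cv2.INTER_CUBIC))
```

```text
28.35 [0.5019 0.0972 0.1532] [ 0.9997 -0.0249 -0.0059] [-1.5708 -0.411  -1.7692]
```

View pics/c8.png

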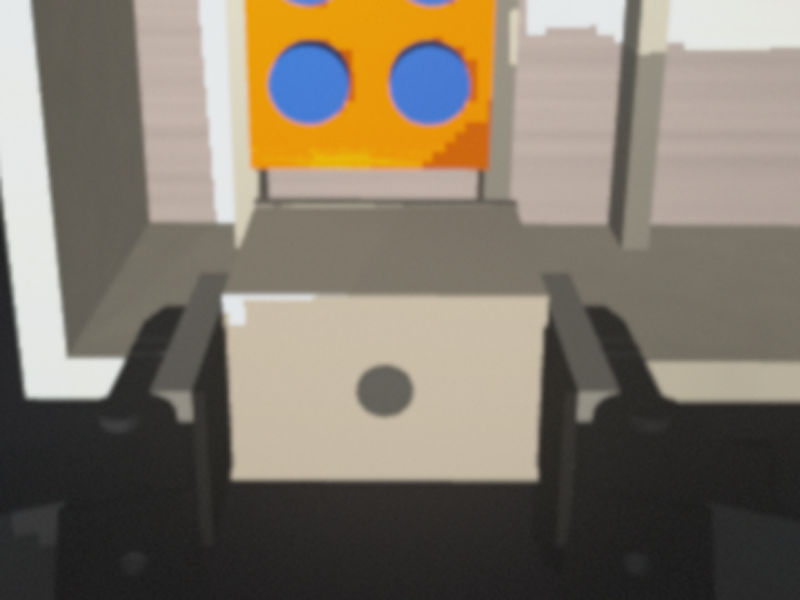

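The crop shows the 29 mm block held square above the orange gap. The dot is at (385,390), the rack's front edge at v≈168 (u 252–488), and the block's rear lower edge at v≈205.

Run:
```python
from h import *
np.set_printoptions(precision=4,suppress=True)
d=np.load("kv8.npz");KV=(d["K"],d["V"])
f=lambda L:[(x/2.5+170,y/2.5+180) for x,y in L]
print("block top corners",back("wrist",f([(222,295),(548,295),(540,481),(231,481),(385,390)]),.1532+.0235,KV))
print("rack front",back("wrist",f([(252,168),(488,168)]),.125,KV))
print("wall top in",back("wrist",f([(68,356),(760,360)]),.14,KV), "wall foot",back("wrist",f([(180,223),(700,227)]),.075,KV))
print("rails",back("wrist",f([(268,185),(479,185)]),.09,KV))
```

```text
block top corners [[0.5184 0.1186 0.1767]
 [0.5173 0.0751 0.1767]
 [0.4882 0.0755 0.1767]
 [0.4893 0.1194 0.1767]
 [0.5035 0.0972 0.1767]]
rack front [[0.5186 0.1212 0.125 ]
 [0.5176 0.0778 0.125 ]]
wall top in [[0.4891 0.1541 0.14  ]
 [0.4853 0.0305 0.14  ]] wall foot [[0.488  0.1471 0.075 ]
 [0.4839 0.0211 0.075 ]]
rails [[0.5026 0.1232 0.09  ]
 [0.5015 0.0762 0.09  ]]
```

Emit:
jog_arm:
  grip: [255, 255, 255, 255, 255, 255]
  slide:
    - [-0.001, 0.0022, -0.01]
    - [0, 0, -0.005]
    - [0, 0, -0.004]
    - [0, 0, -0.004]
    - [0, 0, -0.003]
    - [0, 0, 0]
  twist: [0, 0, 0, 0, 0, 0]

```text
time: 29.0
tool_pos: [0.5031, 0.0996, 0.1294]
eef_rot: [[1.0, -0.024, -0.0], [-0.024, -1.0, -0.0], [-0.0, 0.0, -1.0]]
wrist_force: [-1.1, -0.3, -1.8]
gripper_width: 0.503
grip_force: 41.9
```

Emit:
jog_arm:
  grip: [255, 255, 255, 255, 255, 255, 255]
  slide:
    - [0, 0, -0.005]
    - [0, 0, -0.006]
    - [0, 0, -0.006]
    - [0, 0, -0.006]
    - [0, 0, -0.005]
    - [0, 0, 0]
    - [0, 0, 0]
  twist: [0, 0, 0, 0, 0, 0, 0]

```text
time: 29.7
tool_pos: [0.5032, 0.0996, 0.1018]
eef_rot: [[1.0, -0.024, -0.0], [-0.024, -1.0, 0.0], [-0.0, -0.0, -1.0]]
wrist_force: [-0.8, -0.6, -2.9]
gripper_width: 0.508
grip_force: 41.8
```

Emit:
jog_arm:
  grip: [255, 255, 255, 255]
  slide:
    - [0.001, 0, 0]
    - [0.001, 0, 0]
    - [0, 0, 0]
    - [0, 0, 0]
  twist: [0, 0, 0, 0]

```text
time: 30.1
tool_pos: [0.5031, 0.0997, 0.1016]
eef_rot: [[1.0, -0.024, -0.005], [-0.024, -1.0, -0.0], [-0.005, 0.0, -1.0]]
wrist_force: [-9.1, -1.2, 3.2]
gripper_width: 0.509
grip_force: 42.4
```

Emit:
jog_arm:
  grip: [255, 255, 255, 255, 255, 255]
  slide:
    - [-0.002, 0, 0]
    - [-0.001, 0, 0]
    - [-0.001, 0, 0]
    - [-0.001, 0, 0]
    - [0, 0, 0]
    - [0, 0, 0]
  twist: [0, 0, 0, 0, 0, 0]

```text
time: 30.7
tool_pos: [0.5007, 0.0996, 0.1022]
eef_rot: [[1.0, -0.024, 0.001], [-0.024, -1.0, -0.0], [0.001, -0.0, -1.0]]
wrist_force: [0.7, 0.5, 0.3]
gripper_width: 0.505
grip_force: 41.8
```

Emit:
jog_arm:
  grip: [255, 255, 255, 255]
  slide:
    - [-0.001, 0, 0]
    - [-0.0005, 0, 0]
    - [0, 0, 0]
    - [0, 0, 0]
  twist: [0, 0, 0, 0]

```text
time: 31.1
tool_pos: [0.5007, 0.0995, 0.1025]
eef_rot: [[1.0, -0.025, 0.005], [-0.025, -1.0, 0.0], [0.005, -0.0, -1.0]]
wrist_force: [6.3, 0.6, -4.8]
gripper_width: 0.499
grip_force: 41.4
```

The feel test gives 2.4 mm of play, so the 29 mm block is right. I'm centring it, setting it down and releasing.

Emit:
jog_arm:
  grip: [255, 255, 255, 255, 255, 255, 255]
  slide:
    - [0.0028, 0, 0]
    - [0, 0, -0.004]
    - [0, 0, -0.002]
    - [0, 0, -0.001]
    - [0, 0, -0.001]
    - [0, 0, -0.001]
    - [0, 0, 0]
  twist: [0, 0, 0, 0, 0, 0, 0]

```text
time: 31.8
tool_pos: [0.5012, 0.0997, 0.0943]
eef_rot: [[1.0, -0.024, -0.001], [-0.024, -1.0, -0.0], [-0.001, 0.0, -1.0]]
wrist_force: [-6.9, -0.4, 10.5]
gripper_width: 0.507
grip_force: 43.2
```

Emit:
jog_arm:
  grip: [100, 100, 100, 100, 100, 100, 100]
  slide:
    - [0, 0, 0]
    - [0, 0, 0]
    - [0, 0, 0]
    - [0, 0, 0.02]
    - [0, 0, 0.03]
    - [0, 0, 0.04]
    - [0, 0, 0.023]
  twist: [0, 0, 0, 0, 0, 0, 0]

```text
time: 32.5
tool_pos: [0.5026, 0.0996, 0.2089]
eef_rot: [[1.0, -0.024, 0.004], [-0.024, -1.0, -0.0], [0.004, 0.0, -1.0]]
wrist_force: [0.8, 0.5, -0.5]
gripper_width: 0.61
grip_force: 0.0
```

Emit:
jog_arm:
  grip: [177, 177, 177, 177]
  slide:
    - [-0.03, -0.03, 0]
    - [0, 0, 0]
    - [0, 0, 0]
    - [0, 0, 0]
  twist: [0, 0, 0, 0]

```text
time: 32.9
tool_pos: [0.4719, 0.0699, 0.2058]
eef_rot: [[1.0, -0.024, 0.0], [-0.024, -1.0, 0.0], [0.0, -0.0, -1.0]]
wrist_force: [0.5, -0.3, 0.1]
gripper_width: 0.306
grip_force: 0.0
```

Run:
```python
from blk import *
np.set_printoptions(precision=4,suppress=True)
s=env.observe();print(s["time"],s["tool_pos"],s["eef_rot"][0],s["wrist_force"])
im=snap("wrist","w9");t=snap("top","t9");blocks(t)
cv2.imwrite('pics/c9.png',np.hstack([cv2.resize(im[40:330,60:460,::-1],(480,348)),cv2.resize(t[190:380,140:340,::-1],(320,304))[:348].repeat(1,0) if 0 else np.pad(cv2.resize(t[190:380,140:340,::-1],(320,304)),((0,44),(0,0),(0,0)))]))
```

```text
32.9 [0.4719 0.0699 0.2058] [ 0.9997 -0.0242  0.0002] [ 0.5211 -0.3329  0.1331]
[339.5, 218.3, 23.9, 21.3, 89.5]
[392.2, 297.5, 45.9, 44.3, 6.6]
[412.7, 380.3, 44.5, 25.0, 75.7]
[438.2, 216.1, 19.7, 133.7, 89.9]
[582.7, 367.9, 40.0, 44.3, 5.6]
liner [[359.8999938964844, 239.10000610351562], [630.5999755859375, 223.6999969482422], [641.4000244140625, 413.1000061035156], [370.6000061035156, 428.5]]
```

View pics/c9.png

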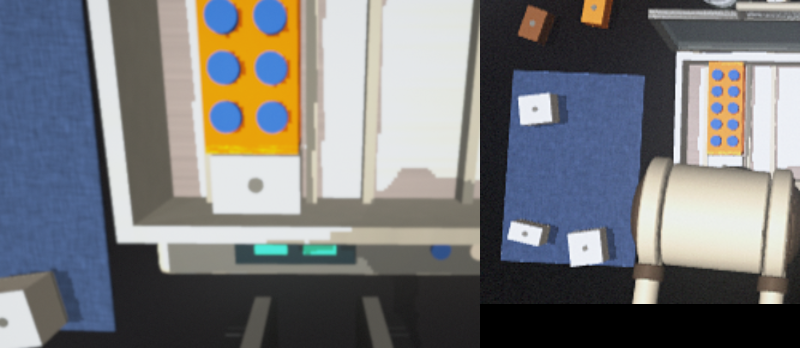

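Both gaps are filled flat. The spares at (535,108), (525,233) and (588,247) in the right half are on the liner. Now I shut the lid.

Emit:
jog_arm:
  grip: [177, 177, 177, 177, 177, 177, 177, 177]
  slide:
    - [-0.02, 0, 0.04]
    - [0, -0.0126, 0.045]
    - [0, -0.0126, 0.045]
    - [0, -0.0126, 0.045]
    - [0, -0.0126, 0.03]
    - [0, -0.0126, 0]
    - [0, 0, 0]
    - [0, 0, 0]
  twist: [0.14, 0.14, 0.14, 0.14, 0.14, 0.14, 0.14, 0.14]

```text
time: 33.8
tool_pos: [0.4521, 0.0065, 0.4111]
eef_rot: [[0.452, 0.892, 0.0], [0.892, -0.452, 0.0], [0.0, 0.0, -1.0]]
wrist_force: [-0.7, 0.3, 0.5]
gripper_width: 0.303
grip_force: 0.0
```

Emit:
jog_arm:
  grip: [177, 177, 177, 177, 177, 177]
  slide:
    - [0, 0, 0]
    - [0, 0, 0]
    - [0, 0, 0]
    - [0.03, 0, 0]
    - [0.04, 0, 0]
    - [0.04, 0, 0]
  twist: [0.14, 0.14, 0.14, 0.031, 0, 0]

```text
time: 34.4
tool_pos: [0.5633, 0.0071, 0.4109]
eef_rot: [[0.023, 1.0, 0.001], [1.0, -0.023, -0.0], [-0.0, 0.001, -1.0]]
wrist_force: [0.2, -0.8, 1.3]
gripper_width: 0.305
grip_force: 0.0
```

Emit:
jog_arm:
  grip: [177, 177, 177, 177, 177]
  slide:
    - [0.04, 0, 0]
    - [0.04, 0, 0]
    - [0.026, 0, 0]
    - [0, 0, 0]
    - [0, 0, 0]
  twist: [0, 0, 0, 0, 0]

```text
time: 34.9
tool_pos: [0.6679, 0.007, 0.4097]
eef_rot: [[0.023, 1.0, -0.002], [1.0, -0.023, 0.0], [0.0, -0.002, -1.0]]
wrist_force: [0.6, 0.6, 0.3]
gripper_width: 0.306
grip_force: 0.0
```

Run:
```python
from h import *
np.set_printoptions(precision=4,suppress=True)
s=env.observe();print(s["time"],s["tool_pos"],s["eef_rot"][0])
KV=cam("wrist");im=snap("wrist","w10")
p=s["tool_pos"]
print(proj("wrist",[[.6695,y,.356] for y in(-.049,.0055,.06)],KV),proj("wrist",[p],KV))
cv2.imwrite('pics/c10.png',im[:,:,::-1])
```

```text
34.9 [0.6679 0.007  0.4097] [ 0.0234  0.9997 -0.0018]
[[328.888  352.7204]
 [327.0003 264.312 ]
 [324.8051 161.5043]] [[323.9008 308.9373]]
```

View pics/c10.png

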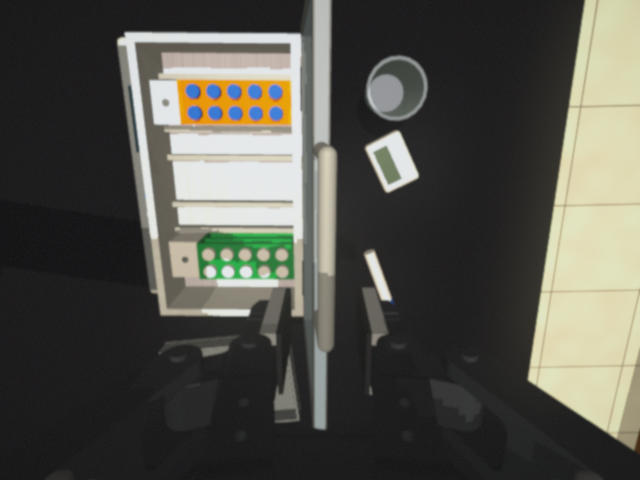

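The wrist view shows the bar at u≈327, centred between the fingers (275 and 372). Racks and blocks are in place and the bystanders are untouched. Gripping the bar.

Emit:
jog_arm:
  grip: [177, 177, 177, 177, 177, 255, 255, 255]
  slide:
    - [0.001, 0, -0.02]
    - [0, 0, -0.02]
    - [0, 0, -0.018]
    - [0, 0, -0.01]
    - [0, 0, 0]
    - [0, 0, 0]
    - [0, 0, 0]
    - [0, 0, 0]
  twist: [0, 0, 0, 0, 0, 0, 0, 0]

```text
time: 35.75
tool_pos: [0.6687, 0.0066, 0.3446]
eef_rot: [[0.024, 1.0, 0.002], [1.0, -0.024, -0.0], [-0.0, 0.002, -1.0]]
wrist_force: [-1.9, -1.2, 2.4]
gripper_width: 0.09
grip_force: 39.3
```

Run:
```python
from h import *
s=env.observe();p=s["tool_pos"];print(p,s["wrist_force"],s["gripper_width"],s["joint_positions"])
a=np.pi/2+np.arcsin((p[0]-.6487)/.205);print("theta",a)
t=np.linspace(a,0,17)
P=np.c_[-.205*np.cos(t),0*t,.205*np.sin(t)];P[:,1]=-.0235*P[:,0]
print(np.round(np.diff(np.round(P,4),axis=0),4).tolist())
```

```text
[0.66869689 0.00663584 0.34463149] [-1.86700673 -1.24391369  2.40038229] 0.08991622179771355 [-9.76102611e+00  2.06625394e+01  6.50610810e+01  1.89745445e-03
  9.41688846e+01 -8.38404383e+00]
theta 1.6684974990557038
[[-0.0213, 0.0005, 0.001], [-0.0214, 0.0005, -0.0013], [-0.0211, 0.0005, -0.0034], [-0.0206, 0.0005, -0.0057], [-0.0199, 0.0005, -0.0077], [-0.019, 0.0004, -0.0098], [-0.0178, 0.0004, -0.0117], [-0.0166, 0.0004, -0.0135], [-0.0151, 0.0004, -0.0152], [-0.0134, 0.0003, -0.0166], [-0.0116, 0.0003, -0.018], [-0.0096, 0.0002, -0.019], [-0.0076, 0.0002, -0.02], [-0.0056, 0.0001, -0.0207], [-0.0033, 0.0001, -0.0211], [-0.0011, 0.0, -0.0213]]
```

Emit:
jog_arm:
  grip: [255, 255, 255, 255, 255, 255, 255, 255]
  slide:
    - [-0.0213, 0.0005, 0.001]
    - [-0.0214, 0.0005, -0.0013]
    - [-0.0211, 0.0005, -0.0034]
    - [-0.0206, 0.0005, -0.0057]
    - [-0.0199, 0.0005, -0.0077]
    - [-0.019, 0.0004, -0.0098]
    - [-0.0178, 0.0004, -0.0117]
    - [-0.0166, 0.0004, -0.0135]
  twist: [0, 0, 0, 0, 0, 0, 0, 0]

```text
time: 36.55
tool_pos: [0.5117, 0.0104, 0.293]
eef_rot: [[0.024, 1.0, 0.006], [1.0, -0.024, -0.0], [-0.0, 0.006, -1.0]]
wrist_force: [3.2, 1.2, 1.5]
gripper_width: 0.091
grip_force: 40.3
```

Emit:
jog_arm:
  grip: [255, 255, 255, 255, 255, 255, 255]
  slide:
    - [-0.0151, 0.0004, -0.0152]
    - [-0.0134, 0.0003, -0.0166]
    - [-0.0116, 0.0003, -0.018]
    - [-0.0096, 0.0002, -0.019]
    - [-0.0076, 0.0002, -0.02]
    - [-0.0056, 0.0001, -0.0207]
    - [-0.0033, 0.0001, -0.0211]
  twist: [0, 0, 0, 0, 0, 0, 0]

```text
time: 37.25
tool_pos: [0.4456, 0.0122, 0.161]
eef_rot: [[0.024, 1.0, 0.004], [1.0, -0.024, 0.0], [0.0, 0.004, -1.0]]
wrist_force: [-0.9, 1.5, 1.7]
gripper_width: 0.094
grip_force: 41.0
```

Emit:
jog_arm:
  grip: [255, 255, 255, 255]
  slide:
    - [-0.001, 0, -0.01]
    - [0, 0, -0.008]
    - [0, 0, -0.003]
    - [0, 0, 0]
  twist: [0, 0, 0, 0]

```text
time: 37.65
tool_pos: [0.4446, 0.0121, 0.1409]
eef_rot: [[0.024, 1.0, 0.001], [1.0, -0.024, 0.0], [0.0, 0.001, -1.0]]
wrist_force: [-0.9, 4.2, 6.6]
gripper_width: 0.09
grip_force: 41.4
```

Emit:
jog_arm:
  grip: [255, 255, 255, 255]
  slide:
    - [0, 0, -0.002]
    - [0, 0, -0.002]
    - [0, 0, 0]
    - [0, 0, 0]
  twist: [0, 0, 0, 0]

```text
time: 38.05
tool_pos: [0.4447, 0.0121, 0.1404]
eef_rot: [[0.023, 1.0, 0.001], [1.0, -0.023, -0.0], [-0.0, 0.001, -1.0]]
wrist_force: [-14.3, 6.5, 34.2]
gripper_width: 0.091
grip_force: 44.2
```

Emit:
jog_arm:
  grip: [255, 255, 177, 177, 177, 177, 177, 177]
  slide:
    - [0, 0, 0.002]
    - [0, 0, 0.0015]
    - [0, 0, 0]
    - [0, 0, 0]
    - [0, 0, 0.02]
    - [0, 0, 0.04]
    - [0, 0, 0.045]
    - [-0.03, -0.03, 0]
  twist: [0, 0, 0, 0, 0, 0, 0, 0]

```text
time: 38.85
tool_pos: [0.418, -0.0183, 0.2505]
eef_rot: [[0.019, 1.0, 0.012], [1.0, -0.019, -0.004], [-0.004, 0.012, -1.0]]
wrist_force: [-0.4, -1.6, 0.5]
gripper_width: 0.307
grip_force: 0.0
```

Emit:
jog_arm:
  grip: [177, 177, 177, 177, 177, 177]
  slide:
    - [-0.02, -0.04, 0.01]
    - [-0.02, -0.04, 0.01]
    - [0, -0.045, 0]
    - [0, -0.045, 0]
    - [0, -0.03, 0]
    - [0, 0, 0]
  twist: [0, 0, 0, 0, 0, 0]

```text
time: 39.45
tool_pos: [0.3727, -0.2212, 0.2632]
eef_rot: [[0.029, 1.0, -0.002], [1.0, -0.029, -0.0], [-0.0, -0.002, -1.0]]
wrist_force: [0.9, -0.9, -0.5]
gripper_width: 0.305
grip_force: 0.0
```

Run:
```python
from blk import *
np.set_printoptions(precision=4,suppress=True)
s=env.observe();print(s["time"],s["tool_pos"],s["wrist_force"])
t=snap("top","t11");sc=snap("scene","s11");blocks(t)
cv2.imwrite('pics/c11.png',np.hstack([cv2.resize(t[160:360,140:540,::-1],(800,400))]))
cv2.imwrite('pics/c11.png',np.vstack([cv2.resize(t[190:350,140:540,::-1],(800,320)),cv2.resize(sc[170:350,170:530,::-1],(560,280)).__class__(0) if 0 else np.pad(cv2.resize(sc[170:350,170:530,::-1],(560,280)),((0,0),(0,240),(0,0)))]))
```

```text
39.45 [ 0.3727 -0.2212  0.2632] [ 0.9476 -0.8771 -0.464 ]
[392.2, 297.5, 45.9, 44.3, 6.4]
[412.7, 380.3, 44.5, 25.0, 75.7]
[582.8, 367.9, 40.2, 44.3, 5.6]
liner [[359.79998779296875, 237.8000030517578], [631.0, 222.39999389648438], [641.7999877929688, 413.0], [370.6000061035156, 428.3999938964844]]
```

View pics/c11.png

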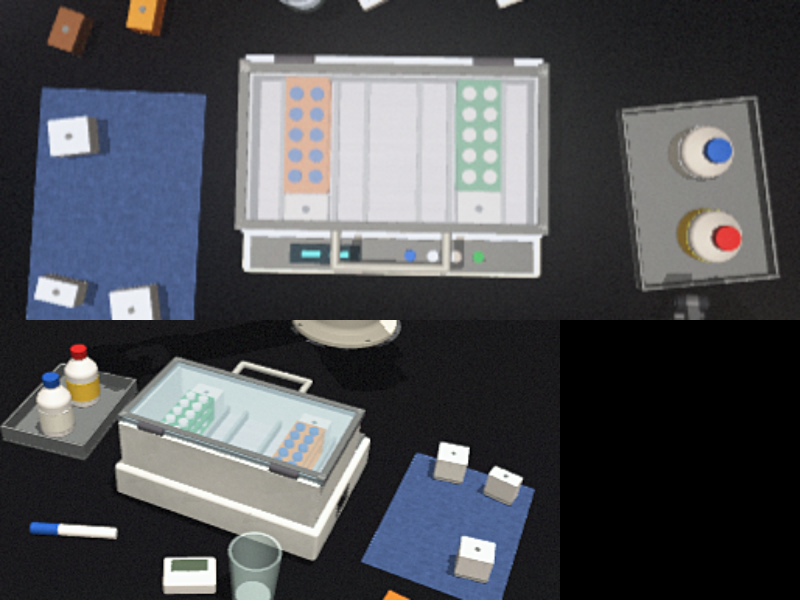

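The final views show the lid shut flat, both blocks in their gaps, and the bottles upright in the tray. The three spares are on the liner, the bystanders are untouched, and the robot is clear of everything.

```bash
python3 -c "
from cell import env
print(env.finish_job())"
```

```text
the job is handed in; nothing more can be done
None
```

The job is done and handed in at about 39 s: both bottles stand in the tray, the 29 mm and 34 mm blocks wedge the orange and green racks with about 2.4 mm of play each, the spares are on the liner, and the lid is fully shut.

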